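Restock the seasoning rack and free the stuck shaker

TASK

Restock the seasoning rack on the kebab counter: take the full spice tube out of the small wooden filling stand, put it fully down in the free middle hole of the rack and let go of it. Then free the empty square shaker that is stuck in the spring clips at the rack's other end: do not yank it straight up, rock it over at its foot, first leaning it towards the tubes, then leaning it away from them, until both sides of its foot are out of the clips. Finish still holding the shaker in the gripper, upright and still, just clear above its socket (a few centimetres at most), and leave everything else on the counter where it is.

Things in the scene. Friction and masses are not known exactly. Their poses are not given: they have to be found in the camera images.
- rack: White plastic rack, fixed, 80 (x) x 280 (y) x 60 mm high. Origin: centre of its underside, z up, y along its length (to the robot's left at yaw 0). Three chamfered tube holes, 28 mm wide, 50 mm deep, on its centre line at y = 0, 50, 100 mm; the one at 50 is free, the others hold tubes. At y = -100 the shaker's socket: open pocket 39 (x) x 49 (y) mm, 14 mm deep.
- free_hole (a point): Centre of the mouth of the free middle tube hole, on the rack's top face (60 mm above the counter); the hole's floor is 50 mm lower.
- socket (a point): Centre of the floor of the shaker's socket, 46 mm above the counter, 14 mm below the rack's top face. Axes as the rack's.
- stand: Wooden filling stand, fixed, 60 x 60 x 40 mm, with one central hole of 28.5 mm, 30 mm deep (floor 10 mm above the counter). Origin at the centre of its underside. It stands on the left or the right of the rack.
- tube: The full spice tube to move: steel, black cap, 26 mm wide, 120 mm long, about 70 g, closed and rigid. It stands upright and loose in the filling stand, 30 mm deep. Origin: centre of its lower end (chamfered, 20 mm wide at the tip), z up along the tube. Down in the free hole its lower end is 10 mm above the counter, its top 130 mm.
- shaker: Empty square shaker: steel body, black top, 30 (x) x 34 (y) mm, 105 mm tall, about 160 g, on a foot flange 36 (x) x 46 (y) x 5 mm whose edges at y = +-23 mm (along x) are rounded, radius 2.5 mm. Origin: centre of its underside, z up, axes as the rack's at the start. In the socket its top is 151 mm above the counter. Best gripped across y, in the plane of the rocking.
- shaker_top (a point): Centre of the shaker's top face, 105 mm above its underside.
- edge_tubes (a point): Centre line of the shaker's rounded foot edge on the tubes' side: 20.5 mm from the middle, 2.5 mm above the underside. Step 1: lean it towards the tubes about this edge (5 to 15 N sideways at the top); the other edge passes its catch's nose after rising 5 mm and is above the flat top after 9 mm, a lean of about 0.25 rad. Turning it high up drives the foot into the pocket's walls.
- edge_end (a point): Centre line of the foot edge on the rack's end side, likewise. Step 2: once this edge is above its catch, push the shaker 2 to 3 mm towards the rack's end so that this edge rests on the catch's flat top, then lean it away from the tubes about this raised edge, to about 0.25 rad; the tubes-side edge then passes its catch. Then lift.
- clip_tubes (a joint): Outward travel (m) of the sprung steel catch at the socket's +y side, towards the tubes: 0 at rest, 2.5 mm as the foot's edge passes. 24 mm long (x), round nose (radius 3 mm, centre 53 mm above the counter, 23.5 mm from the socket's middle), flat top 55 mm above the counter; pushes inward, 14 N at rest, 19 N at 2.5 mm. Overlaps the foot's edge by 2.5 mm; a straight pull takes 35 N or more.
- clip_end (a joint): The same for the catch on the other side of the socket, at the rack's end (-y).
- tube_a: Another steel spice tube, the same size, in the rack hole at y = 0, between the free hole and the shaker. Bystander, to be left alone; origin at the centre of its underside.
- tube_b: Another steel spice tube, the same size, in the rack hole at y = +100 mm. Bystander, to be left alone; origin at the centre of its underside.
- jar: Lidded glass jar, 56 mm wide, 85 mm tall, on the side of the rack away from the stand. Bystander, to be left alone; origin at the centre of its underside.
- bowl: Steel bowl, 100 mm wide, 45 mm tall, left behind the rack. Bystander, to be left alone; origin at the centre of its underside.
- bottle: White sauce bottle, 52 mm wide, 150 mm tall, right behind the rack. Bystander, to be left alone; origin at the centre of its underside.
- can: Aluminium can, 66 mm wide, 70 mm tall, behind the rack. Bystander, to be left alone; origin at the centre of its underside.
- brush: Basting brush lying in front of the rack, left. Bystander, to be left alone; origin at the centre of its underside.
- spatula: Spatula lying in front of the rack, right. Bystander, to be left alone; origin at the centre of its underside.
Mind the look-alikes: they are no part of the job. What is shaped like the shaker but red is not meant.

How it is judged:
By the outcome, as a careful person would: the job done as asked, in the order asked, and still so for the second after the job is handed in, while the arm keeps its last pose, push and grip.
It also fails if it takes over 72 s, if anything falls off the work surface, if the arm or the gripper's body presses on something with over 40 N, if the wrist force passes 120 N, or if a joint passes its speed limit or range.

ROBOT

A 6-joint arm with a two-finger parallel gripper is mounted at the origin on the work surface. World frame = base frame: x ahead of the robot, y to its left, z up, the work surface at z = 0. Lengths are in m, angles in rad, forces in N, time in s.
With the tool pointing down it reaches from about 0.4 to 0.825 m from the base axis. Payload 7 kg.
Tool frame: the origin (TCP) lies midway between the tips of the shut fingers; the grasp point (between the pads) lies 19 mm behind it; y points along the fingers, z is the direction in which the jaws open and shut, and the axes are right-handed (so a half turn about y gives the same grasp; the last joint's range is limited). The gripper opens to 88 mm and grips with 3 to 60 N. Pads are 19 mm wide; open, the fingers measure 130 mm over their backs; the gripper's body (78 mm by 193 mm) begins 47 mm behind the grasp point.
Start: joints at [1.481, 0.359, 0.012, 0, -1.224, -0.288], TCP at [0.249, 0.627, 0.227] pointing down, gripper open.
Joint ranges: [-3.07, 3.07], [-1.43, 2.12], [-1.02, 1.25], [-3.03, 1.67], [-3.05, -0], [-3.03, 3.03]. Speed limits (rad/s): [2.39, 2.39, 3.01, 3.14, 3.14, 3.14].

INTERFACE

Orientations are given as [roll, pitch, yaw] about the fixed x, y, z axes, in that order (R = Rz(yaw) Ry(pitch) Rx(roll)).
In Python, from station import readout, eyes, job, nets gives the robot as it stands.
- The arm moves only by the tool play_rows, never from a script. Its argument "increments" is a list of rows, each an object with "linear": the shift along the tool's x, y, z in m, a list of three; "rotation": the turn, a rotation vector about the tool's x, y, z in degrees, a list of three; "claw": the closure, from 0 (fully open) to 1 (shut). A call has 1 to 5 rows; each row is the pose to reach, as a shift and turn from the pose measured when the call began, along the tool's axes at that moment; what a row does not reach only later rows make up. A row lasts 1/8 s, in which the tool goes at most 62.5 mm and 10.7 degrees, less where a joint would pass 70% of its speed; a pose out of reach is approached as far as the arm can. A call with a gripper value outside its range is refused whole. The fingers move at their own pace and stop on an object; "newtons" is the grip in N (left out, the last holds). Time passes only in rows, so rows that repeat a pose let the fingers close. It gives the time, the measured TCP pose, the force and the opening at its end, in the units of the state.
- readout.get_state(): the state, without advancing time (a new reading comes with each control period).
- eyes.grab_frame(name): name is "scene" or "top"; returns (picture, depth): 384x512x3 uint8, blue, green, red; 384x512 float32, m along the optical axis (not along the pixel's ray), 0 where there is no reading.
- eyes.camera_model(name): a dict with "intrinsics" (3x3 intrinsics, pixels), "R" (3x3) and "t" (3): a world point X has camera coordinates R X + t. Camera axes: x right, y down, z forward; pixel columns grow to the right and rows downward; lengths in m; the calibration is good to about 2 mm. A picture is of the moment at which its call begins. camera_model takes no time and is no camera call.
- job.job_done(): hands the job in, once; it reports no verdict.
Trained networks look in the newest picture that a camera, given by its name, has taken for a name from the list of things; names that differ only in an ending like _2 or _b are one class to them, and where a whole thing is asked for, a point or a joint stands for the part that bears it (a point fixed in the world has none). Each returns a list of dicts, best first, with "score" (0 to 1); they miss things now and then, are a little off and sometimes report something else, mostly with a low value. They report only what shows in the picture. A call takes as long as a camera call. They do not tell look-alikes from the thing itself.
- nets.regions_of(label, camera): "region" (384x512 bool, what is visible of it) and "rect" ([left, top, right, bottom] in pixels, round what is visible of it).
The state is a dict: "t": time; "q": joint angles; "qd": joint speeds; "joint_efforts": joint torques, N m; "eef_pos": TCP position; "ee_rot": TCP orientation; "force": force on the tool from outside, world axes, zero at the start; "moment": the same for the moment, N m; "width": finger opening in m.
Only numpy, scipy, OpenCV 4.12 (cv2) and the standard library are available. Lean on these libraries where they do the work, as an engineer would, in place of code of your own. Each camera call takes 0.05 s, during which the arm holds its last target.

## Working session

There is one attempt and no reset: what is moved stays moved. The work goes in short steps, Python scripts to look and compute and a tool call to move; the robot and the scene stay as the last step left them, time stands still between calls to the robot, and variables do not carry over. Pictures are saved under pics/ and viewed, and the job is handed in when it is done.

Besides the shell and the picture viewer there is one more tool, called after "Emit:" by a JSON object that holds its "name" and its "arguments", one argument or row to a line. play_rows: Moves the arm, as the interface text tells. Its arguments: {"type":"object","properties":{"increments":{"type":"array","items":{"type":"object","properties":{"linear":{"type":"array","items":{"type":"number"}},"rotation":{"type":"array","items":{"type":"number"}},"claw":{"type":"number"}}}},"newtons":{"type":"number"}},"required":["increments"]}

```bash
ls; mkdir -p pics; python3 - <<'E'
from station import readout, eyes
import cv2
print(readout.get_state())
for n in ("scene","top"):
    p,d=eyes.grab_frame(n); cv2.imwrite(f"pics/{n}0.png",p)
    m=eyes.camera_model(n); print(n,m)
E
```

```text
pics
{'t': 0.0, 'q': array([ 1.48110491e+00,  3.59358180e-01,  1.11019478e-02, -3.51262761e-04,
       -1.22409355e+00, -2.88120612e-01]), 'qd': array([-0.00218004, -0.00171105,  0.00036925,  0.00086087, -0.00055645,
        0.00069652]), 'joint_efforts': array([ 3.70185335e-04, -5.82723391e+01,  2.93047625e+01,  6.99716985e+00,
        6.90389556e-03, -1.56794044e-04]), 'eef_pos': array([0.2488327, 0.6269581, 0.2256598]), 'ee_rot': array([-1.56921306e+00,  1.24855926e-04,  2.76366111e+00]), 'force': array([-0.03878076, -0.18630752,  0.60273916]), 'moment': array([ 0.03772665, -0.0938207 , -0.00564717]), 'width': 0.08741386921077292}
scene {'intrinsics': array([[484.41349643,   0.        , 260.76305079],
       [  0.        , 484.41349643, 192.03753472],
       [  0.        ,   0.        ,   1.        ]]), 'R': array([[ 0.50534893,  0.86276885,  0.01588602],
       [ 0.60587193, -0.34164787, -0.71846777],
       [-0.61444419,  0.37270182, -0.69537881]]), 't': array([-0.25605621, -0.22896697,  1.59695901])}
top {'intrinsics': array([[351.32875057,   0.        , 253.31522919],
       [  0.        , 351.32875057, 194.94797197],
       [  0.        ,   0.        ,   1.        ]]), 'R': array([[ 0.02405571, -0.99959419,  0.01525675],
       [-0.98905453, -0.02601884, -0.14523827],
       [ 0.1455763 , -0.01159595, -0.98927907]]), 't': array([-0.04278738,  0.5405996 ,  0.92684951])}
```

View pics/scene0.png

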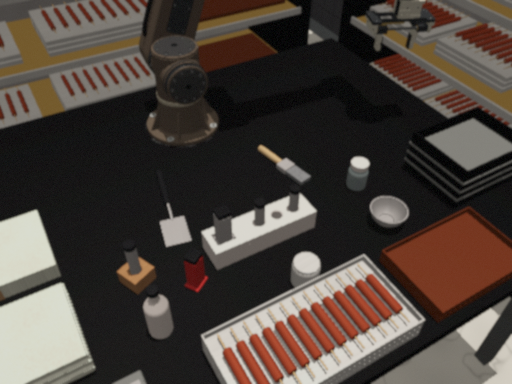

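View pics/top0.png

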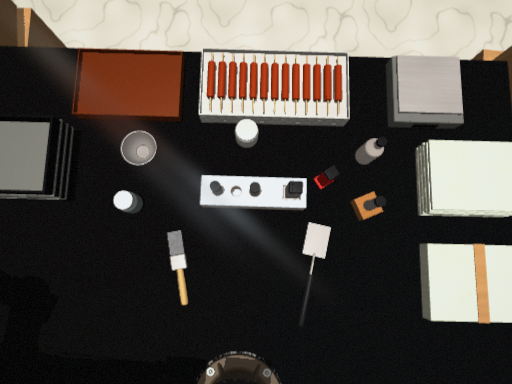

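The top view shows the rack at about (253,192) and the black-and-steel shaker at its right end at (294,189). The free hole is at (237,190), between tubes at (216,188) and (255,189). The wooden stand with the tube is at (370,205). The red look-alike shaker stands loose at (326,178) and is not the one meant.

```bash
cat > h.py <<'E'
from station import readout, eyes, nets
import numpy as np, cv2
from scipy.spatial.transform import Rotation as Ro
def cloud(n,d):
    m=eyes.camera_model(n);K=m["intrinsics"]
    v,u=np.mgrid[:384,:512]
    P=np.stack([(u-K[0,2])/K[0,0]*d,(v-K[1,2])/K[1,1]*d,d],-1)
    return (P-m["t"])@m["R"]      # R^T (P-t)
def proj(n,X):
    m=eyes.camera_model(n);p=(m["R"]@np.atleast_2d(X).T).T+m["t"];q=p@m["intrinsics"].T
    return q[:,:2]/q[:,2:]
E
python3 - <<'E'
from h import *
np.set_printoptions(precision=4,suppress=True)
for n in ("top","scene"):
    p,d=eyes.grab_frame(n); W=cloud(n,d); np.savez(f"{n}0.npz",p=p,d=d,W=W)
    tops={"rack":(.056,.064),"stand":(.036,.044),"tube":(.10,.16),"shaker":(.13,.16),"jar":(.07,.09)}
    for lab in tops:
        for r in nets.regions_of(lab,n)[:4]:
            M=r["region"]&(d>0); Q=W[M]; lo,hi=tops[lab]
            T=Q[(Q[:,2]>lo)&(Q[:,2]<hi)]
            s=""
            if len(T)>5:
                c,sz,a=cv2.minAreaRect((T[:,:2]*1000).astype(np.float32)); s=(np.round(c,1),np.round(sz,1),round(a,1),T[:,2].mean().round(4))
            print(n,lab,round(r["score"],2),r["rect"],"zmax",Q[:,2].max().round(3) if len(Q) else None,len(T),s)
E
python3 - <<'E'
import cv2
p=cv2.imread("pics/top0.png");cv2.imwrite("pics/topc.png",cv2.resize(p[150:240,190:400],None,fx=3.8,fy=3.8,interpolation=cv2.INTER_CUBIC))
p=cv2.imread("pics/scene0.png");cv2.imwrite("pics/scc.png",cv2.resize(p[170:310,110:330],None,fx=3.6,fy=3.6,interpolation=cv2.INTER_CUBIC))
E
```

```text
top rack 0.75 [202.3, 173.5, 305.3, 209.8] zmax 0.152 2358 (array([550.3, -29.1]), array([285.4,  80.6]), 89.7, np.float64(0.0607))
top stand 0.96 [348.5, 190.8, 383.8, 219.2] zmax 0.075 319 (array([ 522.9, -346.2]), array([59.9, 61. ]), 23.8, np.float64(0.0407))
top stand 0.41 [357.2, 135.5, 390.0, 163.7] zmax 0.155 17 (array([ 661.8, -331.9]), array([44.4, 12.6]), 34.4, np.float64(0.0398))
top tube 0.53 [363.8, 199.3, 386.8, 210.7] zmax 0.136 129 (array([ 521.9, -345.7]), array([27. , 24.6]), 87.7, np.float64(0.1263))
top tube 0.5 [246.7, 184.1, 259.9, 196.9] zmax 0.134 105 (array([548.9, -31.8]), array([23.7, 25.2]), 0.3, np.float64(0.1287))
top tube 0.44 [208.3, 180.0, 222.6, 197.9] zmax 0.135 98 (array([549.9,  68.7]), array([25.5, 23.6]), 20.3, np.float64(0.1293))
top shaker 0.74 [313.1, 165.5, 341.7, 188.5] zmax 0.111 0 
top shaker 0.58 [281.4, 180.8, 303.3, 201.5] zmax 0.155 188 (array([ 548.7, -130.4]), array([28.2, 33. ]), 0.0, np.float64(0.1494))
top shaker 0.19 [348.6, 192.1, 382.7, 219.9] zmax 0.122 0 
top jar 0.97 [115.3, 190.4, 142.4, 214.9] zmax 0.09 304 (array([515.2
[... 604 characters left out ...]
23.9, 240.2, 141.5, 274.2] zmax 0.133 183 (array([ 525.7, -347.1]), array([24.6, 26.4]), 38.0, np.float64(0.1218))
scene tube 0.71 [287.5, 183.6, 297.4, 211.5] zmax 0.133 124 (array([555.1,  65.5]), array([23.8, 23.6]), 67.3, np.float64(0.1204))
scene tube 0.68 [253.4, 199.9, 265.8, 229.5] zmax 0.133 160 (array([551.5, -32.8]), array([27.5, 26.5]), 11.3, np.float64(0.121))
scene shaker 0.93 [183.7, 248.0, 205.9, 293.1] zmax 0.108 0 
scene shaker 0.73 [213.7, 208.4, 233.4, 243.9] zmax 0.153 221 (array([ 552.6, -133.4]), array([32.5, 33.7]), 0.4, np.float64(0.1449))
scene jar 0.75 [343.3, 158.0, 368.6, 194.3] zmax 0.087 207 (array([518. , 306.6]), array([46. , 47.6]), 78.7, np.float64(0.0808))
```

View pics/topc.png

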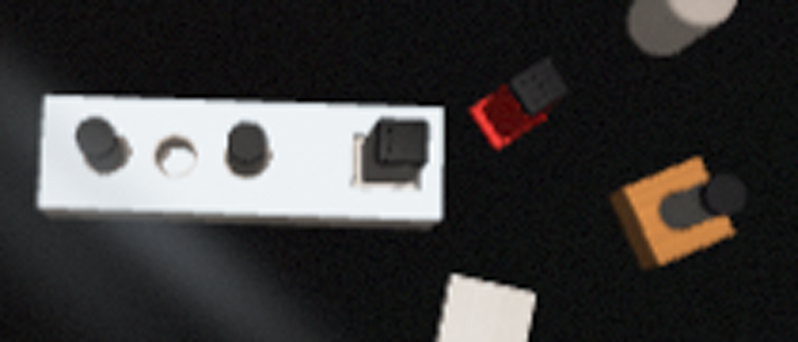

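View pics/scc.png

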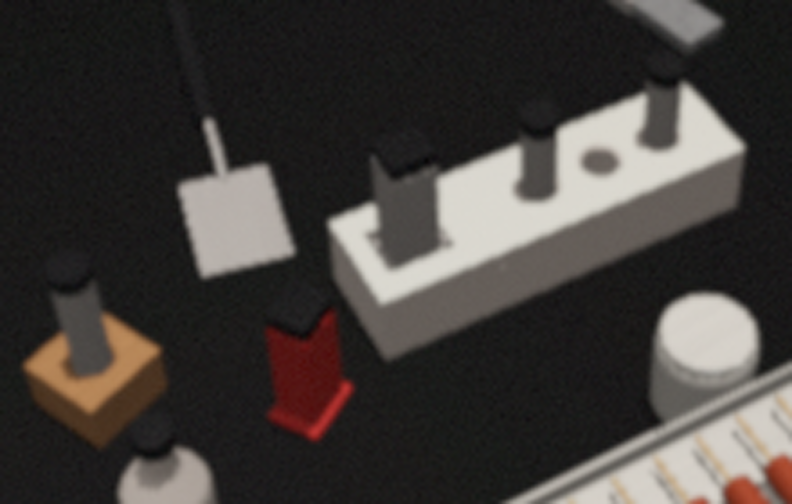

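The enlarged crops confirm it: the job shaker is the black-and-steel one in the rack at scene (223,226). The red one at (195,271) stands loose outside the rack. The only tube in a wooden stand is at top (374,204).

```bash
cat >> h.py <<'E'
np.set_printoptions(precision=4,suppress=True)
def down(psi): return Ro.from_euler('xyz',[-np.pi/2,0,np.deg2rad(psi)])
def inc(p,R):
    s=readout.get_state(); Rc=Ro.from_euler('xyz',s["ee_rot"])
    print("t",round(s["t"],2),"pos",s["eef_pos"],"rpy",np.rad2deg(s["ee_rot"]),"w",round(s["width"],4),"F",s["force"])
    print("  lin",Rc.inv().apply(np.array(p)-s["eef_pos"]),"rot",np.rad2deg((Rc.inv()*R).as_rotvec()))
E
python3 - <<'E'
from h import *
inc([.5,.2,.28],down(125))
inc([.5235,-.346,.25],down(90))
for n in("top","scene"):
    z=np.load(n+"0.npz");W,d=z["W"],z["d"]
    for lab,c in (("b",(.66,-.33)),("a",(.55,-.032)),("tb",(.551,.067)),("tube",(.5235,-.346)),("sh",(.55,-.131))):
        m=(d>0)&(np.hypot(W[...,0]-c[0],W[...,1]-c[1])<.045)
        for lo,hi in((.065,.12),(.122,.16)):
            k=m&(W[...,2]>lo)&(W[...,2]<hi)
            Q=W[k]; 
            if len(Q)>8: print(n,lab,lo,len(Q),"min",np.percentile(Q,3,axis=0),"max",np.percentile(Q,97,axis=0),"mid",(np.percentile(Q,3,axis=0)+np.percentile(Q,97,axis=0))/2)
    # rack top edges fit
    k=(d>0)&(abs(W[...,2]-.06)<.004)&(abs(W[...,0]-.55)<.05)&(abs(W[...,1]+.03)<.16)
    Q=W[k][:,:2]
    ys=np.arange(-.16,.11,.01); e=[[y+.005]+list(np.percentile(Q[(Q[:,1]>y)&(Q[:,1]<y+.01),0],[2,98])) for y in ys if ((Q[:,1]>y)&(Q[:,1]<y+.01)).sum()>10]
    e=np.array(e); print(n,"edge slopes deg",[np.rad2deg(np.polyfit(e[:,0],e[:,i],1)[0]) for i in(1,2)], e[:,1:].mean(0), np.percentile(Q[:,1],[.5,99.5]))
E
```

```text
t 0.7 pos [0.249  0.6274 0.2266] rpy [-90.0021  -0.0041 158.3539] w 0.0877 F [-0.2121 -0.3748 -1.0617]
  lin [-0.391  -0.0535  0.3046] rot [ 0.0008 33.3539  0.0046]
t 0.7 pos [0.249  0.6274 0.2266] rpy [-90.0021  -0.0041 158.3539] w 0.0877 F [-0.2121 -0.3748 -1.0617]
  lin [-0.6142 -0.0235  0.8035] rot [-0.0006 68.3539  0.0048]
top b 0.065 298 min [ 0.6474 -0.3641  0.0675] max [ 0.6909 -0.3223  0.1166] mid [ 0.6692 -0.3432  0.0921]
top b 0.122 107 min [ 0.6606 -0.3571  0.1241] max [ 0.6813 -0.3359  0.1533] mid [ 0.671  -0.3465  0.1387]
top a 0.065 29 min [ 0.5365 -0.045   0.0653] max [ 0.5518 -0.0144  0.1179] mid [ 0.5442 -0.0297  0.0916]
top a 0.122 95 min [ 0.538  -0.0424  0.1277] max [ 0.5608 -0.0193  0.1334] mid [ 0.5494 -0.0308  0.1306]
top tb 0.065 33 min [0.5378 0.0562 0.0655] max [0.5519 0.1088 0.1158] mid [0.5449 0.0825 0.0906]
top tb 0.122 96 min [0.5381 0.056  0.1269] max [0.5626 0.0805 0.134 ] mid [0.5503 0.0682 0.1304]
top tube 0.065 73 min [ 0.5101 -0.3471  0.0652] max [ 0.5329 -0.3335  0.1153] mid [ 0.5215 -0.3403  0.0903]
top tube 0.122 101 min [ 0.5113 -0.3577  0.123
[... 888 characters left out ...]
0744 0.1182] mid [0.5564 0.064  0.093 ]
scene tb 0.122 81 min [0.5406 0.055  0.1235] max [0.564  0.0786 0.1325] mid [0.5523 0.0668 0.128 ]
scene tube 0.065 189 min [ 0.5257 -0.3599  0.0674] max [ 0.5374 -0.3357  0.118 ] mid [ 0.5315 -0.3478  0.0927]
scene tube 0.122 120 min [ 0.5119 -0.3596  0.1232] max [ 0.5371 -0.336   0.1327] mid [ 0.5245 -0.3478  0.128 ]
scene sh 0.065 277 min [ 0.5401 -0.1498  0.0663] max [ 0.5673 -0.117   0.1191] mid [ 0.5537 -0.1334  0.0927]
scene sh 0.122 273 min [ 0.538  -0.1494  0.1238] max [ 0.5664 -0.1176  0.1515] mid [ 0.5522 -0.1335  0.1377]
scene edge slopes deg [np.float64(-2.806204269636481), np.float64(0.22952166895575943)] [0.5251 0.5911] [-0.1723  0.111 ]
```

Emit:
{"name": "play_rows", "arguments": {
  "increments": [
    {"linear": [-0.05, -0.04, 0.03], "rotation": [0, 6, 0], "claw": 0},
    {"linear": [-0.1, -0.054, 0.07], "rotation": [0, 12, 0], "claw": 0},
    {"linear": [-0.15, -0.054, 0.11], "rotation": [0, 18, 0], "claw": 0},
    {"linear": [-0.2, -0.054, 0.15], "rotation": [0, 24, 0], "claw": 0},
    {"linear": [-0.25, -0.054, 0.19], "rotation": [0, 30, 0], "claw": 0}
  ],
  "newtons": 30
}}

```text
t: 1.32
eef_pos: [0.4046, 0.3697, 0.281]
ee_rot: [-1.572, -0.0, 2.237]
force: [1.6, -0.5, -0.1]
width: 0.0876
```

```bash
python3 - <<'E'
from h import *
inc([.5235,-.3465,.25],down(90))
E
```

```text
t 1.32 pos [0.4046 0.3697 0.281 ] rpy [-90.0549  -0.0186 128.1783] w 0.0876 F [ 1.5743 -0.4837 -0.0771]
  lin [-0.6366  0.0305  0.3492] rot [ 0.0466 38.1782  0.0362]
```

Emit:
{"name": "play_rows", "arguments": {
  "increments": [
    {"linear": [-0.05, 0, 0.027], "rotation": [0, 4, 0], "claw": 0},
    {"linear": [-0.1, 0, 0.055], "rotation": [0, 8, 0], "claw": 0},
    {"linear": [-0.15, 0, 0.082], "rotation": [0, 12, 0], "claw": 0},
    {"linear": [-0.2, 0, 0.11], "rotation": [0, 16, 0], "claw": 0},
    {"linear": [-0.25, 0, 0.137], "rotation": [0, 20, 0], "claw": 0}
  ]
}}

```text
t: 1.95
eef_pos: [0.4513, 0.0868, 0.2813]
ee_rot: [-1.573, -0.001, 1.886]
force: [0.3, 0.8, 0.3]
width: 0.0878
```

```bash
python3 - <<'E'
from h import *
inc([.5235,-.3465,.25],down(90))
E
```

```text
t 1.95 pos [0.4513 0.0868 0.2813] rpy [-90.1165  -0.0549 108.0763] w 0.0878 F [0.2957 0.7964 0.2997]
  lin [-0.4343  0.0308  0.0659] rot [ 0.1069 18.0762  0.0729]
```

Emit:
{"name": "play_rows", "arguments": {
  "increments": [
    {"linear": [-0.056, 0, 0.008], "rotation": [0, 3, 0], "claw": 0},
    {"linear": [-0.112, 0, 0.017], "rotation": [0, 6, 0], "claw": 0},
    {"linear": [-0.168, 0, 0.025], "rotation": [0, 9, 0], "claw": 0},
    {"linear": [-0.224, 0, 0.034], "rotation": [0, 12, 0], "claw": 0},
    {"linear": [-0.28, 0, 0.042], "rotation": [0, 15, 0], "claw": 0}
  ]
}}

```text
t: 2.58
eef_pos: [0.4984, -0.1944, 0.2814]
ee_rot: [-1.574, -0.001, 1.623]
force: [1.6, 0.1, 0.4]
width: 0.0876
```

```bash
python3 - <<'E'
from h import *
inc([.5235,-.3465,.25],down(90))
E
```

```text
t 2.58 pos [ 0.4984 -0.1944  0.2814] rpy [-90.1605  -0.078   92.9824] w 0.0876 F [1.6037 0.1292 0.3893]
  lin [-0.1533  0.0312 -0.0171] rot [0.1584 2.9823 0.0822]
```

Emit:
{"name": "play_rows", "arguments": {
  "increments": [
    {"linear": [-0.05, 0, -0.006], "rotation": [0, 1, 0], "claw": 0},
    {"linear": [-0.1, 0.01, -0.012], "rotation": [0, 2, 0], "claw": 0},
    {"linear": [-0.145, 0.031, -0.017], "rotation": [0.16, 3, 0.08], "claw": 0},
    {"linear": [-0.1533, 0.06, -0.0171], "rotation": [0.16, 3, 0.08], "claw": 0.2},
    {"linear": [-0.1533, 0.07, -0.0171], "rotation": [0.16, 3, 0.08], "claw": 0.2}
  ]
}}

```text
t: 3.2
eef_pos: [0.5224, -0.3469, 0.209]
ee_rot: [-1.567, -0.001, 1.569]
force: [1.0, 0.2, 0.5]
width: 0.0738
```

```bash
python3 - <<'E'
from h import *
inc([.5235,-.3465,.088],down(90))
for n in("top","scene"):
    p,d=eyes.grab_frame(n); cv2.imwrite(f"pics/{n}1.png",p)
a=cv2.imread("pics/top1.png")[140:260,300:460];b=cv2.imread("pics/scene1.png")[190:310,60:220]
cv2.imwrite("pics/c1.png",cv2.resize(np.hstack([a,b]),None,fx=2.5,fy=2.5))
E
```

```text
t 3.2 pos [ 0.5224 -0.3469  0.209 ] rpy [-89.8097  -0.0787  89.8814] w 0.0738 F [0.9719 0.1865 0.4863]
  lin [ 0.0002  0.121  -0.0015] rot [-0.1902 -0.1185  0.0789]
```

View pics/c1.png

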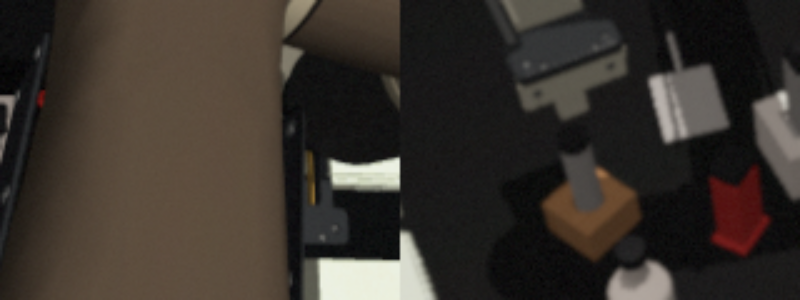

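Scene crop: the gripper is right above the tube, with the front finger at about (575,100) and the cap at (573,137). Nothing is in the way, so I'm descending.

Emit:
{"name": "play_rows", "arguments": {
  "increments": [
    {"linear": [0, 0.045, -0.0015], "rotation": [-0.2, -0.1, 0.08], "claw": 0.2},
    {"linear": [0, 0.085, -0.0015], "rotation": [-0.2, -0.1, 0.08], "claw": 0.2},
    {"linear": [0, 0.115, -0.0015], "rotation": [-0.2, -0.1, 0.08], "claw": 0.2},
    {"linear": [0, 0.121, -0.0015], "rotation": [-0.2, -0.1, 0.08], "claw": 0.2},
    {"linear": [0, 0.121, -0.0015], "rotation": [-0.2, -0.1, 0.08], "claw": 0.4}
  ]
}}

```text
t: 3.92
eef_pos: [0.5254, -0.3458, 0.091]
ee_rot: [-1.574, 0.002, 1.573]
force: [0.7, -0.3, 0.7]
width: 0.0648
```

Emit:
{"name": "play_rows", "arguments": {
  "increments": [
    {"linear": [0, 0, 0], "rotation": [0, 0, 0], "claw": 1},
    {"linear": [0, 0, 0], "rotation": [0, 0, 0], "claw": 1},
    {"linear": [0, 0, 0], "rotation": [0, 0, 0], "claw": 1},
    {"linear": [0, 0, 0], "rotation": [0, 0, 0], "claw": 1}
  ],
  "newtons": 25
}}

```text
t: 4.42
eef_pos: [0.525, -0.3459, 0.0912]
ee_rot: [-1.574, 0.002, 1.573]
force: [-7.9, 0.1, 4.9]
width: 0.0262
```

```bash
python3 - <<'E'
from h import *
inc([.5235,-.3465,.20],down(90))
E
```

```text
t 4.42 pos [ 0.525  -0.3459  0.0912] rpy [-90.1573   0.0945  90.1461] w 0.0262 F [-7.9165  0.1154  4.8764]
  lin [-0.0008 -0.1088  0.0013] rot [ 0.1574  0.1463 -0.0943]
```

Emit:
{"name": "play_rows", "arguments": {
  "increments": [
    {"linear": [0, 0, 0.001], "rotation": [0, 0, 0], "claw": 1},
    {"linear": [0, -0.01, 0.001], "rotation": [0, 0, 0], "claw": 1},
    {"linear": [0, -0.04, 0.001], "rotation": [0, 0, 0], "claw": 1},
    {"linear": [0, -0.08, 0.001], "rotation": [0, 0, 0], "claw": 1},
    {"linear": [0, -0.11, 0.001], "rotation": [0, 0, 0], "claw": 1}
  ]
}}

```text
t: 5.05
eef_pos: [0.5245, -0.3459, 0.2037]
ee_rot: [-1.576, 0.003, 1.574]
force: [-0.0, -0.3, -0.6]
width: 0.0254
```

```bash
python3 - <<'E'
from h import *
inc([.5505,.018,.21],down(89.7))
for n in("top","scene"):
    p,d=eyes.grab_frame(n); cv2.imwrite(f"pics/{n}2.png",p)
a=cv2.imread("pics/top2.png")[140:260,300:460];b=cv2.imread("pics/scene2.png")[170:310,60:220]
cv2.imwrite("pics/c2.png",cv2.resize(b,None,fx=3,fy=3))
E
```

```text
t 5.05 pos [ 0.5245 -0.3459  0.2037] rpy [-90.2829   0.1441  90.16  ] w 0.0254 F [-0.0321 -0.2586 -0.5582]
  lin [ 0.3638 -0.0071 -0.0271] rot [ 0.2834  0.4604 -0.143 ]
```

View pics/c2.png

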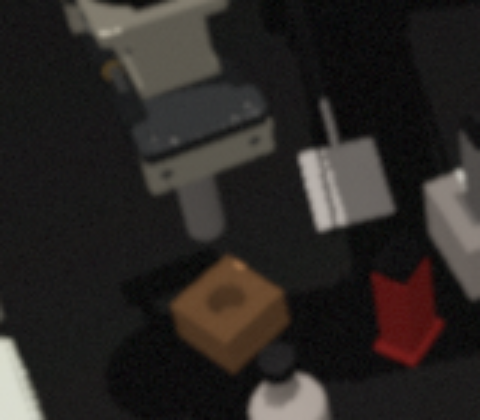

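The tube is out: it hangs from the fingers at crop (203,212) and the stand's hole at (227,298) is empty. I'm raising it and carrying it over.

Emit:
{"name": "play_rows", "arguments": {
  "increments": [
    {"linear": [0.01, -0.045, 0], "rotation": [0, 0, 0], "claw": 1},
    {"linear": [0.05, -0.065, -0.004], "rotation": [0.1, 0.1, 0], "claw": 1},
    {"linear": [0.1, -0.065, -0.008], "rotation": [0.2, 0.2, -0.1], "claw": 1},
    {"linear": [0.15, -0.065, -0.012], "rotation": [0.28, 0.3, -0.14], "claw": 1},
    {"linear": [0.2, -0.065, -0.016], "rotation": [0.28, 0.4, -0.14], "claw": 1}
  ]
}}

```text
t: 5.78
eef_pos: [0.5406, -0.1447, 0.2702]
ee_rot: [-1.576, 0.002, 1.567]
force: [0.4, 0.8, -0.8]
width: 0.0254
```

```bash
python3 - <<'E'
from h import *
inc([.551,.018,.265],down(89.7))
E
```

```text
t 5.78 pos [ 0.5406 -0.1447  0.2702] rpy [-90.2978   0.1138  89.7615] w 0.0254 F [ 0.376   0.8006 -0.7822]
  lin [ 0.1628  0.005  -0.0097] rot [ 0.2978  0.0618 -0.1136]
```

Emit:
{"name": "play_rows", "arguments": {
  "increments": [
    {"linear": [0.05, 0, -0.003], "rotation": [0.1, 0, -0.04], "claw": 1},
    {"linear": [0.1, 0, -0.006], "rotation": [0.2, 0, -0.08], "claw": 1},
    {"linear": [0.145, 0, -0.009], "rotation": [0.3, 0.06, -0.11], "claw": 1},
    {"linear": [0.1628, 0.01, -0.0097], "rotation": [0.3, 0.06, -0.11], "claw": 1},
    {"linear": [0.1628, 0.025, -0.0097], "rotation": [0.3, 0.06, -0.11], "claw": 1}
  ]
}}

```text
t: 6.4
eef_pos: [0.5512, 0.019, 0.2443]
ee_rot: [-1.571, -0.0, 1.567]
force: [-0.4, 0.5, -1.6]
width: 0.026
```

```bash
python3 - <<'E'
from h import *
inc([.551,.018,.17],down(89.7))
for n in("top","scene"):
    p,d=eyes.grab_frame(n); cv2.imwrite(f"pics/{n}3.png",p); np.savez(n+"3.npz",d=d,W=cloud(n,d))
b=cv2.imread("pics/scene3.png")[100:280,190:350]
cv2.imwrite("pics/c3.png",cv2.resize(b,None,fx=3.3,fy=3.3))
# tube in scene cloud
z=np.load("scene3.npz");W=z["W"];m=(z["d"]>0)&(abs(W[...,0]-.555)<.03)&(abs(W[...,1]-.018)<.03)
for lo in np.arange(.16,.26,.012):
    Q=W[m&(W[...,2]>lo)&(W[...,2]<lo+.012)]
    if len(Q)>4: print(round(lo,3),len(Q),Q.min(0),Q.max(0))
print(W[m&(W[...,2]>.07)][:,2].min())
E
```

```text
t 6.4 pos [0.5512 0.019  0.2443] rpy [-90.0217  -0.0184  89.8052] w 0.026 F [-0.4448  0.5425 -1.6383]
  lin [-0.001   0.0743  0.0002] rot [0.0217 0.1052 0.0184]
0.16 34 [0.5459 0.0033 0.1604] [0.5636 0.0233 0.172 ]
0.172 39 [0.5447 0.0027 0.1722] [0.5657 0.0275 0.1839]
0.184 43 [0.5489 0.0033 0.184 ] [0.5656 0.0267 0.1959]
0.196 41 [0.5475 0.0025 0.196 ] [0.5662 0.0241 0.2079]
0.208 42 [0.5466 0.0026 0.2085] [0.5661 0.0231 0.22  ]
0.22 39 [0.5464 0.0027 0.2201] [0.5653 0.0259 0.2314]
0.232 30 [0.5263 0.003  0.2322] [0.5797 0.0152 0.244 ]
0.244 68 [0.5254 0.0034 0.2441] [0.5821 0.0161 0.256 ]
0.256 68 [0.5252 0.0027 0.2561] [0.5837 0.0113 0.268 ]
0.16037078626892545
```

View pics/c3.png

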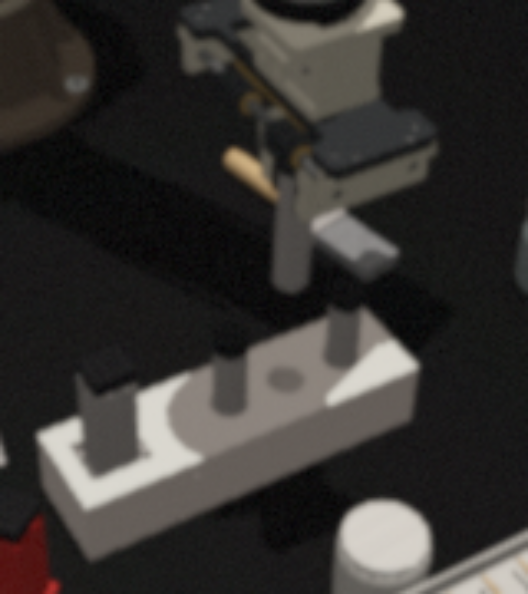

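```bash
python3 - <<'E'
from h import *
z0=np.load("scene0.npz");z=np.load("scene3.npz")
def f(z,c,lo,hi):
    W=z["W"];m=(z["d"]>0)&(np.hypot(W[...,0]-c[0],W[...,1]-c[1])<.022)&(W[...,2]>lo)&(W[...,2]<hi)
    Q=W[m]; print(c,len(Q),np.percentile(Q,3,axis=0),np.percentile(Q,97,axis=0),np.median(Q,axis=0))
f(z0,(.553,-.032),.07,.115);f(z0,(.553,.067),.07,.115);f(z,(.553,.018),.172,.22)
# hole centroid (darker / lower-than-top) in clean scene & top pictures
for n in("top","scene"):
    z0=np.load(n+"0.npz");W=z0["W"];m=(z0["d"]>0)&(np.hypot(W[...,0]-.551,W[...,1]-.018)<.02)&(W[...,2]<.056)
    vu=np.argwhere(m); print(n,len(vu),vu.mean(0)[::-1],"predicted mouth",proj(n,[[.551,.018,.06]]))
    p=z0["p"].astype(int).sum(2); c=proj(n,[[.551,.018,.06]])[0].astype(int)
    print(p[c[1]-8:c[1]+9,c[0]-10:c[0]+11])
E
```

```text
(0.553, -0.032) 135 [ 0.5459 -0.0456  0.0723] [ 0.5651 -0.023   0.113 ] [ 0.5609 -0.0394  0.0928]
(0.553, 0.067) 130 [0.5476 0.0535 0.0716] [0.5652 0.0755 0.1137] [0.561  0.0602 0.0933]
(0.553, 0.018) 165 [0.5478 0.0034 0.173 ] [0.5652 0.024  0.2186] [0.5611 0.0092 0.196 ]
top 80 [235.7125 190.225 ] predicted mouth [[236.0324 189.9229]]
[[720 722 720 721 722 723 722 722 721 721 720 721 721 721 720 722 721 722
  720 722 722]
 [722 722 721 722 720 719 720 721 720 720 722 719 722 720 720 722 722 720
  722 721 722]
 [722 720 722 720 722 722 724 720 720 722 721 720 720 721 721 719 722 721
  721 721 720]
 [719 720 722 719 722 721 720 722 720 712 711 713 719 722 722 721 720 721
  722 722 722]
 [719 720 720 720 721 720 716 697 668 598 600 648 693 707 722 723 720 720
  720 722 723]
 [721 718 722 722 719 702 666 555 448 357 368 428 513 614 707 721 721 723
  721 720 721]
 [720 721 720 719 712 651 463 340 257 255 256 253 281 407 607 707 722 722
  721 722 720]
 [719 721 719 718 695 544 300 261 270 308 300 310 327 279 437 678 721 721
  721 722 721]
 [720 719 721 712 660 410 270 322 429 628 630 624
[... 1633 characters left out ...]
7 632 590 474 345 290 287 289 286 296 291 297 314 405 538 611
  637 637 640]
 [631 640 639 637 607 521 402 323 300 292 289 293 295 307 358 466 563 620
  637 640 640]
 [630 638 639 639 629 585 512 429 371 338 323 326 341 378 455 547 609 632
  639 639 641]
 [629 639 640 641 635 624 594 555 507 466 441 441 458 506 561 610 631 638
  639 639 638]
 [625 638 640 639 639 637 632 618 601 578 566 565 576 600 622 634 637 640
  639 638 641]
 [622 635 640 639 641 638 640 638 634 629 626 626 630 633 637 639 640 637
  640 640 640]
 [617 636 641 639 640 639 641 640 637 639 640 640 637 639 640 640 639 640
  641 640 638]
 [618 637 640 640 639 640 640 641 640 641 640 642 639 639 640 640 640 640
  640 638 631]]
```

The held tube lines up with the middle of tubes a and b to within about 1 mm, with an offset of +0.5 mm in y. I'm lowering it to just above the mouth.

Emit:
{"name": "play_rows", "arguments": {
  "increments": [
    {"linear": [0.0005, 0.04, 0], "rotation": [0, 0.1, 0], "claw": 1},
    {"linear": [0.0005, 0.075, 0], "rotation": [0, 0.1, 0], "claw": 1},
    {"linear": [0.0005, 0.095, 0], "rotation": [0, 0.1, 0], "claw": 1},
    {"linear": [0.0005, 0.1, 0], "rotation": [0, 0.1, 0], "claw": 1},
    {"linear": [0.0005, 0.105, 0], "rotation": [0, 0.1, 0], "claw": 1}
  ]
}}

```text
t: 7.12
eef_pos: [0.5499, 0.0171, 0.1381]
ee_rot: [-1.568, 0.001, 1.563]
force: [-0.7, 0.6, -0.0]
width: 0.0253
```

```bash
python3 - <<'E'
from h import *
inc([.5512,.0195,.0915],down(89.7))
for n in ["scene"]:
    p,d=eyes.grab_frame(n); cv2.imwrite(f"pics/{n}4.png",p)
b=cv2.imread("pics/scene4.png")[120:270,190:350]
cv2.imwrite("pics/c4.png",cv2.resize(b,None,fx=3.6,fy=3.6))
E
```

```text
t 7.12 pos [0.5499 0.0171 0.1381] rpy [-89.8384   0.0504  89.5441] w 0.0253 F [-0.6873  0.6122 -0.0049]
  lin [ 0.0024  0.0465 -0.0014] rot [-0.1617 -0.156  -0.0502]
```

View pics/c4.png

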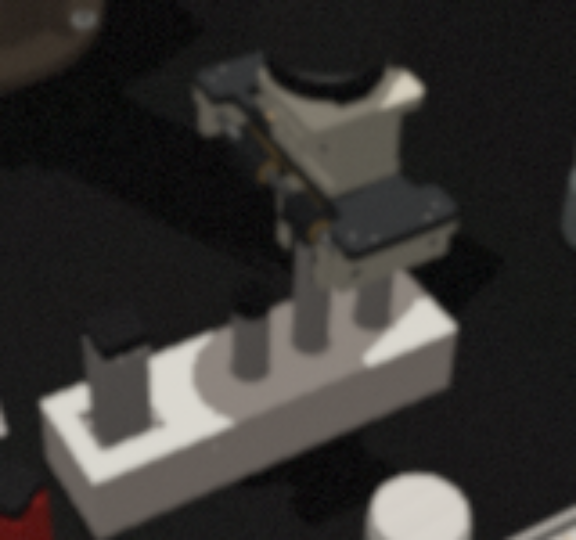

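The tube tip is at the hole's mouth, crop (310,345), with no contact force. I'm correcting the 2 mm tracking error before going in.

Emit:
{"name": "play_rows", "arguments": {
  "increments": [
    {"linear": [0.0024, 0, -0.0014], "rotation": [-0.16, -0.15, -0.05], "claw": 1},
    {"linear": [0.0024, 0.003, -0.0014], "rotation": [-0.16, -0.15, -0.05], "claw": 1},
    {"linear": [0.0024, 0.008, -0.0014], "rotation": [-0.16, -0.15, -0.05], "claw": 1}
  ]
}}

```text
t: 7.55
eef_pos: [0.551, 0.0198, 0.1297]
ee_rot: [-1.571, -0.0, 1.566]
force: [-2.1, 0.4, -0.1]
width: 0.0255
```

```bash
python3 - <<'E'
from h import *
inc([.5512,.0195,.0915],down(89.7))
E
```

```text
t 7.55 pos [0.551  0.0198 0.1297] rpy [-89.995   -0.0243  89.6997] w 0.0255 F [-2.1017  0.4499 -0.1136]
  lin [-0.0003  0.0382 -0.0002] rot [-0.005  -0.0003  0.0243]
```

Emit:
{"name": "play_rows", "arguments": {
  "increments": [
    {"linear": [0, 0.006, 0], "rotation": [0, 0, 0], "claw": 1},
    {"linear": [0, 0.012, 0], "rotation": [0, 0, 0], "claw": 1},
    {"linear": [0, 0.018, 0], "rotation": [0, 0, 0], "claw": 1}
  ]
}}

```text
t: 7.92
eef_pos: [0.5507, 0.0197, 0.1111]
ee_rot: [-1.57, -0.0, 1.566]
force: [-0.8, -1.3, 0.1]
width: 0.0257
```

```bash
python3 - <<'E'
from h import *
inc([.5512,.0195,.0915],down(89.7))
E
```

```text
t 7.92 pos [0.5507 0.0197 0.1111] rpy [-89.959   -0.0124  89.7007] w 0.0257 F [-0.8076 -1.3315  0.0782]
  lin [-0.0002  0.0196 -0.0005] rot [-0.041   0.0007  0.0124]
```

Emit:
{"name": "play_rows", "arguments": {
  "increments": [
    {"linear": [0, 0.006, 0], "rotation": [0, 0, 0], "claw": 1},
    {"linear": [0, 0.012, 0], "rotation": [0, 0, 0], "claw": 1},
    {"linear": [0, 0.018, 0], "rotation": [0, 0, 0], "claw": 1},
    {"linear": [0, 0.0205, 0], "rotation": [0, 0, 0], "claw": 1}
  ]
}}

```text
t: 8.43
eef_pos: [0.5508, 0.0196, 0.091]
ee_rot: [-1.57, 0.0, 1.566]
force: [-8.8, 0.5, 19.9]
width: 0.0256
```

```bash
python3 - <<'E'
from h import *
inc([.5512,.0195,.0915],down(89.7))
E
```

```text
t 8.43 pos [0.5508 0.0196 0.091 ] rpy [-89.9568   0.0209  89.7306] w 0.0256 F [-8.8055  0.4851 19.9167]
  lin [-0.0001 -0.0005 -0.0004] rot [-0.0432  0.0306 -0.0209]
```

The tube is on the floor of the hole: z is as planned and the force is 20 N. Releasing now.

Emit:
{"name": "play_rows", "arguments": {
  "increments": [
    {"linear": [0, -0.0005, 0], "rotation": [0, 0, 0], "claw": 0.9},
    {"linear": [0, -0.0005, 0], "rotation": [0, 0, 0], "claw": 0.4},
    {"linear": [0, -0.0005, 0], "rotation": [0, 0, 0], "claw": 0.3},
    {"linear": [0, -0.0005, 0], "rotation": [0, 0, 0], "claw": 0.3}
  ]
}}

```text
t: 8.93
eef_pos: [0.5513, 0.0197, 0.0916]
ee_rot: [-1.571, 0.0, 1.566]
force: [-0.3, 0.6, -0.4]
width: 0.0501
```

Emit:
{"name": "play_rows", "arguments": {
  "increments": [
    {"linear": [0, -0.02, 0], "rotation": [0, 0, 0], "claw": 0.3},
    {"linear": [0, -0.06, 0], "rotation": [0, 0, 0], "claw": 0.3},
    {"linear": [0, -0.11, 0], "rotation": [0, 0, 0], "claw": 0.3},
    {"linear": [-0.03, -0.15, 0], "rotation": [0, 10, 0], "claw": 0.2},
    {"linear": [-0.06, -0.17, 0], "rotation": [0, 20, 0], "claw": 0}
  ]
}}

```text
t: 9.55
eef_pos: [0.552, -0.0406, 0.2646]
ee_rot: [-1.575, -0.002, 1.213]
force: [0.3, -0.4, -0.5]
width: 0.0752
```

```bash
python3 - <<'E'
from h import *
inc([.5507,-.1315,.25],down(-0.3))
for n in ("scene","top"):
    p,d=eyes.grab_frame(n); cv2.imwrite(f"pics/{n}5.png",p);W=cloud(n,d)
    for c in ((.551,.018),(.5505,-.032),(.551,.067)):
        Q=W[(d>0)&(np.hypot(W[...,0]-c[0],W[...,1]-c[1])<.016)&(W[...,2]>.1)&(W[...,2]<.17)]
        if len(Q): print(n,c,len(Q),np.percentile(Q[:,2],[50,97]),Q.mean(0))
b=cv2.imread("pics/scene5.png")[120:270,190:350]
cv2.imwrite("pics/c5.png",cv2.resize(b,None,fx=3.6,fy=3.6))
E
```

```text
t 9.55 pos [ 0.552  -0.0406  0.2646] rpy [-90.2134  -0.1087  69.4782] w 0.0752 F [ 0.3073 -0.4429 -0.4883]
  lin [-0.0856  0.0145 -0.0306] rot [ 0.1202 69.7779  0.2248]
scene (0.551, 0.018) 158 [0.1248 0.1307] [0.5555 0.0148 0.1204]
scene (0.5505, -0.032) 155 [0.1258 0.1306] [ 0.5552 -0.0352  0.1207]
scene (0.551, 0.067) 148 [0.1246 0.1309] [0.5559 0.0641 0.1203]
top (0.551, 0.018) 27 [0.1313 0.133 ] [0.5533 0.0269 0.1311]
top (0.5505, -0.032) 35 [0.1311 0.133 ] [ 0.5569 -0.0343  0.1313]
top (0.551, 0.067) 106 [0.1312 0.1345] [0.5494 0.0678 0.1294]
```

View pics/c5.png

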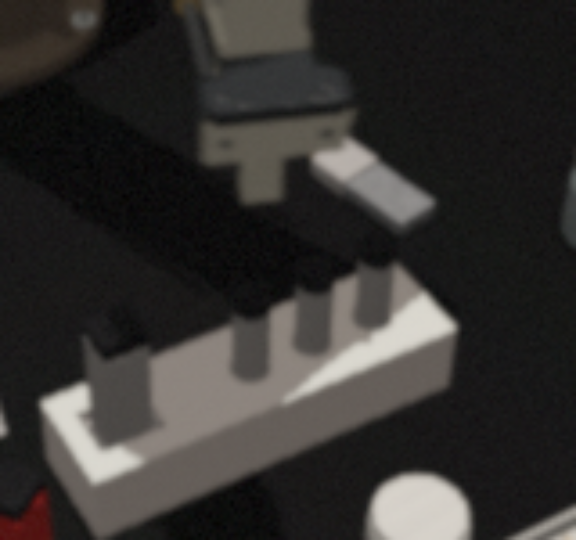

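All three tubes stand at equal height (about 0.131 m, at crop (250,340), (313,315) and (374,290)), so the tube is fully in. On to the shaker.

Emit:
{"name": "play_rows", "arguments": {
  "increments": [
    {"linear": [-0.02, 0, -0.007], "rotation": [0, 10, 0], "claw": 0.15},
    {"linear": [-0.04, 0, -0.014], "rotation": [0, 20, 0], "claw": 0.15},
    {"linear": [-0.06, 0, -0.021], "rotation": [0, 30, 0], "claw": 0.15},
    {"linear": [-0.075, 0, -0.028], "rotation": [0, 40, 0], "claw": 0.15},
    {"linear": [-0.086, 0, -0.031], "rotation": [0, 50, 0], "claw": 0.15}
  ]
}}

```text
t: 10.28
eef_pos: [0.5509, -0.1338, 0.2638]
ee_rot: [-1.572, -0.004, 0.334]
force: [-0.5, 0.7, 0.6]
width: 0.0744
```

```bash
python3 - <<'E'
from h import *
inc([.5502,-.131,.2],down(-0.3))
E
```

```text
t 10.28 pos [ 0.5509 -0.1338  0.2638] rpy [-90.0598  -0.2373  19.1393] w 0.0744 F [-0.4638  0.6738  0.5901]
  lin [0.     0.0638 0.0029] rot [ 0.019  19.4391  0.2452]
```

Emit:
{"name": "play_rows", "arguments": {
  "increments": [
    {"linear": [0, 0.02, 0.002], "rotation": [0, 10, 0.1], "claw": 0.15},
    {"linear": [0, 0.04, 0.003], "rotation": [0, 19.4, 0.24], "claw": 0.15},
    {"linear": [0, 0.06, 0.003], "rotation": [0, 19.4, 0.24], "claw": 0.15},
    {"linear": [0, 0.07, 0.003], "rotation": [0, 19.4, 0.24], "claw": 0.15}
  ]
}}

```text
t: 10.78
eef_pos: [0.5496, -0.1305, 0.1922]
ee_rot: [-1.571, 0.002, -0.003]
force: [0.4, -0.6, 0.8]
width: 0.0744
```

```bash
python3 - <<'E'
from h import *
inc([.5502,-.131,.106],down(-0.3))
for n in ["scene"]:
    p,d=eyes.grab_frame(n); cv2.imwrite(f"pics/{n}6.png",p)
b=cv2.imread("pics/scene6.png")[120:270,160:320]
cv2.imwrite("pics/c6.png",cv2.resize(b,None,fx=3.6,fy=3.6))
E
```

```text
t 10.78 pos [ 0.5496 -0.1305  0.1922] rpy [-90.0146   0.1086  -0.1762] w 0.0744 F [ 0.4067 -0.6212  0.8268]
  lin [ 0.0008  0.0862 -0.0004] rot [ 0.0147  0.1238 -0.1086]
```

View pics/c6.png

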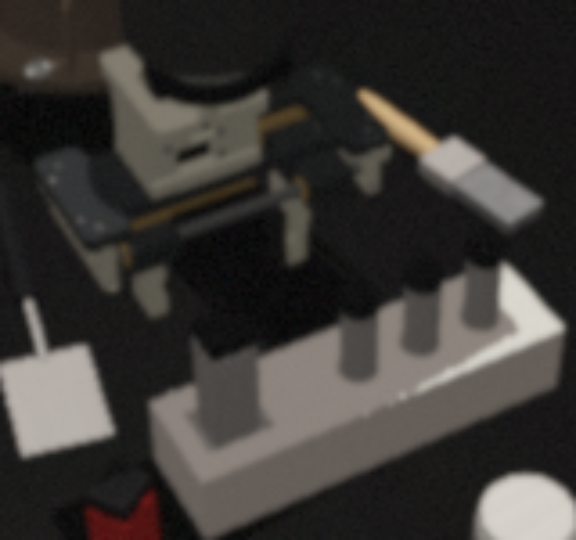

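The jaws open along the rack's length, with fingers at crop (150,290) and (295,240) on either side of the shaker at (228,390). Descending.

Emit:
{"name": "play_rows", "arguments": {
  "increments": [
    {"linear": [0.0006, 0.03, 0], "rotation": [0, 0.1, -0.1], "claw": 0.15},
    {"linear": [0.0006, 0.06, 0], "rotation": [0, 0.1, -0.1], "claw": 0.15},
    {"linear": [0.0006, 0.08, 0], "rotation": [0, 0.1, -0.1], "claw": 0.15},
    {"linear": [0.0006, 0.086, 0], "rotation": [0, 0.1, -0.1], "claw": 0.15},
    {"linear": [0.0006, 0.086, 0], "rotation": [0, 0.1, -0.1], "claw": 0.25}
  ]
}}

```text
t: 11.45
eef_pos: [0.55, -0.1305, 0.1059]
ee_rot: [-1.571, 0.001, -0.005]
force: [0.7, -0.4, -0.2]
width: 0.0691
```

```bash
python3 - <<'E'
from h import *
inc([.5502,-.131,.106],down(-0.3))
E
```

```text
t 11.45 pos [ 0.55   -0.1305  0.1059] rpy [-90.0179   0.0472  -0.2596] w 0.0691 F [ 0.6679 -0.3991 -0.2214]
  lin [ 0.0002 -0.0001 -0.0005] rot [ 0.0179  0.0404 -0.0472]
```

Emit:
{"name": "play_rows", "arguments": {
  "increments": [
    {"linear": [0, 0, 0], "rotation": [0, 0, 0], "claw": 1},
    {"linear": [0, 0, 0], "rotation": [0, 0, 0], "claw": 1},
    {"linear": [0, 0, 0], "rotation": [0, 0, 0], "claw": 1},
    {"linear": [0, 0, 0], "rotation": [0, 0, 0], "claw": 1}
  ],
  "newtons": 12
}}

```text
t: 11.95
eef_pos: [0.5501, -0.1305, 0.1062]
ee_rot: [-1.571, 0.0, -0.004]
force: [-0.9, 0.5, 2.9]
width: 0.0337
```

```bash
python3 - <<'E'
from h import *
s=readout.get_state();print(s["force"],s["moment"])
inc([.5502,-.131,.106],down(-0.3))
E
```

```text
[-0.8693  0.4772  2.9449] [ 0.2246  0.0482 -0.001 ]
t 11.95 pos [ 0.5501 -0.1305  0.1062] rpy [-90.0157   0.0196  -0.2559] w 0.0337 F [-0.8693  0.4772  2.9449]
  lin [ 0.0001  0.0002 -0.0005] rot [ 0.0157  0.0441 -0.0196]
```

The grip is centred: width 33.7 mm and only 0.5 N sideways. I'm tightening it and starting the first lean, about the tubes-side foot edge.

Emit:
{"name": "play_rows", "arguments": {
  "increments": [
    {"linear": [0, 0, 0], "rotation": [0, 0, 0], "claw": 1},
    {"linear": [0, 0, 0], "rotation": [0, 0, 0], "claw": 1},
    {"linear": [0, -0.0007, 0.002], "rotation": [-2, 0, 0], "claw": 1},
    {"linear": [0, -0.0013, 0.0041], "rotation": [-4, 0, 0], "claw": 1}
  ],
  "newtons": 60
}}

```text
t: 12.45
eef_pos: [0.5502, -0.1259, 0.1073]
ee_rot: [-1.641, -0.0, -0.006]
force: [-1.4, 4.8, -0.8]
width: 0.0338
```

```bash
cat >> h.py <<'E'
def look(tag,box=(120,270,160,320)):
    p,d=eyes.grab_frame("scene"); cv2.imwrite(f"pics/s{tag}.png",p); np.savez("last.npz",p=p,d=d,W=cloud("scene",d))
    a,b,c,e=box; cv2.imwrite(f"pics/c{tag}.png",cv2.resize(p[a:b,c:e],None,fx=4,fy=4,interpolation=cv2.INTER_CUBIC))
ys,x0=-.1305,.5501
def lean(th_deg,pivot,off):  # TCP pose; pivot(y,z), off=TCP-pivot (dy,dz) upright
    t=np.deg2rad(th_deg); y,z=off
    p=[x0,pivot[0]+y*np.cos(t)+z*np.sin(t),pivot[1]-y*np.sin(t)+z*np.cos(t)]
    inc(p,Ro.from_rotvec([-t,0,0])*down(-0.26))
    s=readout.get_state(); print("  moment",s["moment"])
E
python3 - <<'E'
from h import *
for t in(4,6,8): lean(t,(ys+.0205,.0485),(-.0205,.0577))
E
```

```text
t 12.45 pos [ 0.5502 -0.1259  0.1073] rpy [-94.0004  -0.0054  -0.3279] w 0.0338 F [-1.3648  4.7673 -0.8306]
  lin [-0.0001 -0.0002 -0.0005] rot [ 0.0005 -0.0675 -0.0175]
  moment [ 3.2265  0.2354 -0.066 ]
t 12.45 pos [ 0.5502 -0.1259  0.1073] rpy [-94.0004  -0.0054  -0.3279] w 0.0338 F [-1.3648  4.7673 -0.8306]
  lin [-0.0001 -0.0009  0.0015] rot [-1.9995 -0.0672 -0.0277]
  moment [ 3.2265  0.2354 -0.066 ]
t 12.45 pos [ 0.5502 -0.1259  0.1073] rpy [-94.0004  -0.0054  -0.3279] w 0.0338 F [-1.3648  4.7673 -0.8306]
  lin [-0.0001 -0.0015  0.0035] rot [-3.9995 -0.0669 -0.038 ]
  moment [ 3.2265  0.2354 -0.066 ]
```

Emit:
{"name": "play_rows", "arguments": {
  "increments": [
    {"linear": [0, -0.0009, 0.0017], "rotation": [-2, 0, 0], "claw": 1},
    {"linear": [0, -0.0015, 0.0037], "rotation": [-4, 0, 0], "claw": 1}
  ]
}}

```text
t: 12.7
eef_pos: [0.5503, -0.1207, 0.1083]
ee_rot: [-1.71, -0.001, -0.006]
force: [-2.4, 7.7, 1.0]
width: 0.0335
```

```bash
python3 - <<'E'
from h import *
for t in(8,10,12): lean(t,(ys+.0205,.0485),(-.0205,.0577))
look("8")
E
```

```text
t 12.7 pos [ 0.5503 -0.1207  0.1083] rpy [-97.9501  -0.0502  -0.3436] w 0.0335 F [-2.4052  7.7212  0.9614]
  lin [-0.0002  0.     -0.0016] rot [-0.0498 -0.0872  0.002 ]
  moment [ 3.7769  0.5985 -0.0809]
t 12.7 pos [ 0.5503 -0.1207  0.1083] rpy [-97.9501  -0.0502  -0.3436] w 0.0335 F [-2.4052  7.7212  0.9614]
  lin [-0.0002 -0.0006  0.0005] rot [-2.0498 -0.0873 -0.0086]
  moment [ 3.7769  0.5985 -0.0809]
t 12.7 pos [ 0.5503 -0.1207  0.1083] rpy [-97.9501  -0.0502  -0.3436] w 0.0335 F [-2.4052  7.7212  0.9614]
  lin [-0.0002 -0.0013  0.0025] rot [-4.0497 -0.0873 -0.0192]
  moment [ 3.7769  0.5985 -0.0809]
```

View pics/c8.png

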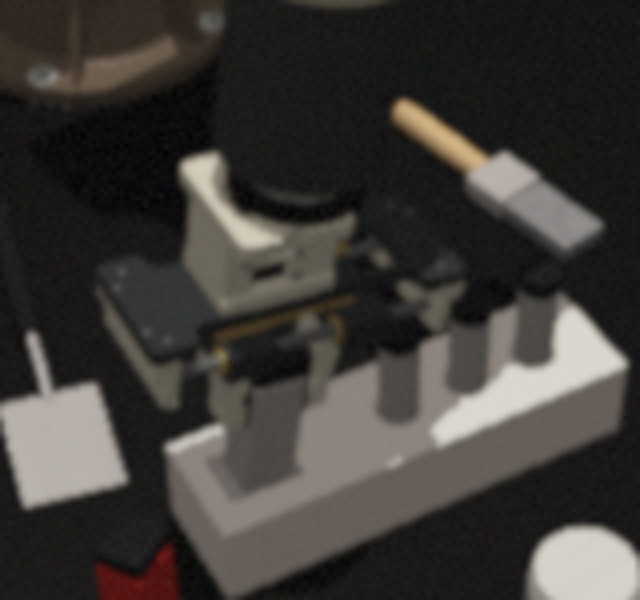

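Emit:
{"name": "play_rows", "arguments": {
  "increments": [
    {"linear": [0, -0.0007, 0.0013], "rotation": [-2, 0, 0], "claw": 1},
    {"linear": [0, -0.0013, 0.003], "rotation": [-4, 0, 0], "claw": 1}
  ]
}}

```text
t: 13.0
eef_pos: [0.5504, -0.1165, 0.1091]
ee_rot: [-1.781, -0.001, -0.005]
force: [-1.8, 2.7, 0.1]
width: 0.0339
```

```bash
cat >> h.py <<'E'
def shk():
    z=np.load("last.npz");W,d=z["W"],z["d"]
    m=(d>0)&(abs(W[...,0]-.565)<.006)&(abs(W[...,1]+.13)<.05)
    for lo in np.arange(.062,.115,.006):
        Q=W[m&(W[...,2]>lo)&(W[...,2]<lo+.006)]
        if len(Q)>5: print("   z",round(lo+.003,3),len(Q),"y",np.percentile(Q[:,1],[4,50,96]))
E
python3 - <<'E'
from h import *
for t in(12,14,15): lean(t,(ys+.0205,.0485),(-.0205,.0577))
look("12");shk()
E
```

```text
t 13.0 pos [ 0.5504 -0.1165  0.1091] rpy [-102.0674   -0.0669   -0.3108] w 0.0339 F [-1.7577  2.7392  0.0566]
  lin [-0.0002  0.0002 -0.0016] rot [ 0.0676 -0.0579  0.0008]
  moment [ 2.0123  0.242  -0.0351]
t 13.0 pos [ 0.5504 -0.1165  0.1091] rpy [-102.0674   -0.0669   -0.3108] w 0.0339 F [-1.7577  2.7392  0.0566]
  lin [-0.0003 -0.0005  0.0005] rot [-1.9324 -0.0579 -0.0093]
  moment [ 2.0123  0.242  -0.0351]
t 13.0 pos [ 0.5504 -0.1165  0.1091] rpy [-102.0674   -0.0669   -0.3108] w 0.0339 F [-1.7577  2.7392  0.0566]
  lin [-0.0003 -0.0008  0.0015] rot [-2.9324 -0.0579 -0.0143]
  moment [ 2.0123  0.242  -0.0351]
   z 0.065 30 y [-0.1463 -0.1288 -0.1122]
   z 0.071 18 y [-0.1447 -0.1277 -0.1124]
   z 0.077 28 y [-0.1426 -0.1277 -0.11  ]
   z 0.083 24 y [-0.1413 -0.1265 -0.1118]
   z 0.089 25 y [-0.1404 -0.1278 -0.1088]
   z 0.095 29 y [-0.1389 -0.1274 -0.1085]
   z 0.101 22 y [-0.1374 -0.1215 -0.1006]
   z 0.107 35 y [-0.1365 -0.1154 -0.09  ]
   z 0.113 36 y [-0.1348 -0.1138 -0.0862]
```

View pics/c12.png

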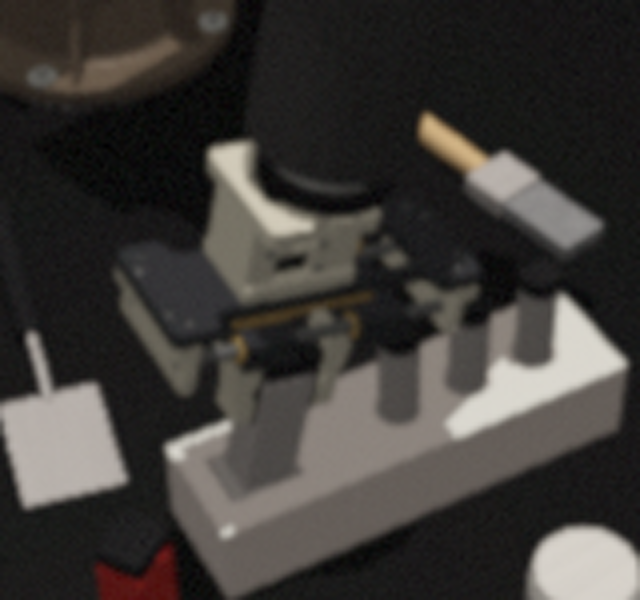

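The shaker is leaning with the gripper: its left edge in depth gives about 13°. The moment has dropped, so the end-side edge is past the nose. I'm leaning a bit further to get above the flat top.

```bash
python3 - <<'E'
from h import *
for t in(14,16): lean(t,(ys+.0010+.0205,.0485),(-.0205,.0577))
E
```

```text
t 13.05 pos [ 0.5504 -0.1165  0.1091] rpy [-102.2025   -0.0519   -0.2616] w 0.034 F [ 0.857  -0.9052  0.6392]
  lin [-0.0003 -0.0007  0.0014] rot [-1.7974 -0.0066 -0.0128]
  moment [ 0.459  -0.4094  0.0802]
t 13.05 pos [ 0.5504 -0.1165  0.1091] rpy [-102.2025   -0.0519   -0.2616] w 0.034 F [ 0.857  -0.9052  0.6392]
  lin [-0.0003 -0.0013  0.0035] rot [-3.7973 -0.0065 -0.022 ]
  moment [ 0.459  -0.4094  0.0802]
```

Emit:
{"name": "play_rows", "arguments": {
  "increments": [
    {"linear": [0, -0.0007, 0.0014], "rotation": [-1.8, 0, 0], "claw": 1},
    {"linear": [0, -0.0014, 0.0034], "rotation": [-3.8, 0, 0], "claw": 1},
    {"linear": [0, -0.0014, 0.0034], "rotation": [-3.8, 0, 0], "claw": 1}
  ]
}}

```text
t: 13.42
eef_pos: [0.5502, -0.1126, 0.1095]
ee_rot: [-1.85, -0.0, -0.003]
force: [1.5, -0.3, -1.8]
width: 0.0342
```

```bash
python3 - <<'E'
from h import *
for dy in(0,-.003,-.0035): lean(16,(ys+dy+.0205,.0485),(-.0205,.0577))
look("16");shk()
E
```

```text
t 13.43 pos [ 0.5502 -0.1126  0.1095] rpy [-106.0142   -0.0066   -0.1927] w 0.0342 F [ 1.4749 -0.3498 -1.8009]
  lin [-0.0001  0.0003 -0.0012] rot [ 0.0143  0.0729 -0.0468]
  moment [ 0.6169 -0.4161  0.0881]
t 13.43 pos [ 0.5502 -0.1126  0.1095] rpy [-106.0142   -0.0066   -0.1927] w 0.0342 F [ 1.4749 -0.3498 -1.8009]
  lin [-0.0001  0.0011 -0.004 ] rot [ 0.0143  0.0729 -0.0468]
  moment [ 0.6169 -0.4161  0.0881]
t 13.43 pos [ 0.5502 -0.1126  0.1095] rpy [-106.0142   -0.0066   -0.1927] w 0.0342 F [ 1.4749 -0.3498 -1.8009]
  lin [-0.0001  0.0012 -0.0045] rot [ 0.0143  0.0729 -0.0468]
  moment [ 0.6169 -0.4161  0.0881]
   z 0.065 29 y [-0.1496 -0.1347 -0.1153]
   z 0.071 25 y [-0.1428 -0.1282 -0.1099]
   z 0.077 24 y [-0.1416 -0.1301 -0.109 ]
   z 0.083 23 y [-0.1393 -0.1234 -0.1082]
   z 0.089 30 y [-0.1393 -0.1231 -0.1038]
   z 0.095 25 y [-0.136  -0.121  -0.1063]
   z 0.101 24 y [-0.1355 -0.1202 -0.0905]
   z 0.107 33 y [-0.1331 -0.1147 -0.0846]
   z 0.113 46 y [-0.1313 -0.1076 -0.0849]
```

View pics/c16.png

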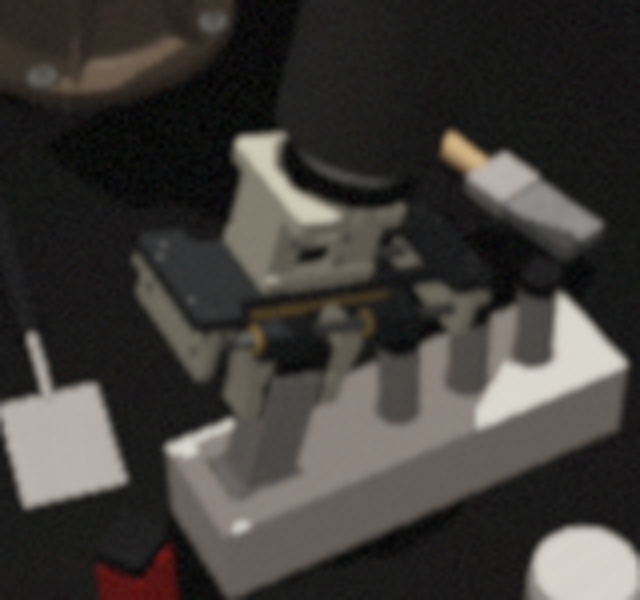

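Force and moment are near zero at a 16° lean, so the end-side edge is out and above its catch. Next I push it about 4 mm towards the rack's end.

Emit:
{"name": "play_rows", "arguments": {
  "increments": [
    {"linear": [0, 0.0003, -0.0015], "rotation": [0, 0, 0], "claw": 1},
    {"linear": [0, 0.0007, -0.003], "rotation": [0, 0, 0], "claw": 1},
    {"linear": [0, 0.0011, -0.0042], "rotation": [0, 0, 0], "claw": 1},
    {"linear": [0, 0.0011, -0.0042], "rotation": [0, 0, 0], "claw": 1}
  ]
}}

```text
t: 13.98
eef_pos: [0.5503, -0.1167, 0.1096]
ee_rot: [-1.848, -0.001, -0.004]
force: [-1.2, 4.7, -0.2]
width: 0.0339
```

```bash
python3 - <<'E'
from h import *
lean(16,(ys-.003+.0205,.0485),(-.0205,.0577))
s=readout.get_state()
# where end edge is now, from TCP pose (shaker rigid in grip)
th=np.deg2rad(-90)-s["ee_rot"][0]; print("lean",np.rad2deg(th))
o=np.array([-.0205,.0025-(.1062-.046)])  # end edge rel TCP upright
y=s["eef_pos"][1]+o[0]*np.cos(th)+o[1]*np.sin(th); z=s["eef_pos"][2]-o[0]*np.sin(th)+o[1]*np.cos(th)
print("end edge rel socket",y-ys,z)
o[0]*=-1; print("tube edge",s["eef_pos"][1]+o[0]*np.cos(th)+o[1]*np.sin(th)-ys,s["eef_pos"][2]-o[0]*np.sin(th)+o[1]*np.cos(th))
E
```

```text
t 13.97 pos [ 0.5503 -0.1167  0.1096] rpy [-105.9047   -0.0468   -0.2512] w 0.0339 F [-1.1672  4.7256 -0.1833]
  lin [-0.0002  0.     -0.    ] rot [-0.0952  0.0056 -0.0242]
  moment [ 2.8017  0.5394 -0.2343]
lean 15.904673496083232
end edge rel socket -0.02177478872103869 0.05975760611272016
tube edge 0.01765568864196558 0.048522061847950104
```

```bash
python3 - <<'E'
from h import *
for t in(16,12,8,4): lean(t,(ys-.0213,.0579),(.0205,.0577))
E
```

```text
t 13.97 pos [ 0.5503 -0.1167  0.1096] rpy [-105.9047   -0.0468   -0.2512] w 0.0339 F [-1.1672  4.7256 -0.1833]
  lin [-0.0002  0.0017  0.0011] rot [-0.0952  0.0056 -0.0242]
  moment [ 2.8017  0.5394 -0.2343]
t 13.97 pos [ 0.5503 -0.1167  0.1096] rpy [-105.9047   -0.0468   -0.2512] w 0.0339 F [-1.1672  4.7256 -0.1833]
  lin [-0.0002  0.0004 -0.003 ] rot [ 3.9048  0.0048 -0.0063]
  moment [ 2.8017  0.5394 -0.2343]
t 13.97 pos [ 0.5503 -0.1167  0.1096] rpy [-105.9047   -0.0468   -0.2512] w 0.0339 F [-1.1672  4.7256 -0.1833]
  lin [-0.0001 -0.0006 -0.0072] rot [7.9048 0.0039 0.0117]
  moment [ 2.8017  0.5394 -0.2343]
t 13.97 pos [ 0.5503 -0.1167  0.1096] rpy [-105.9047   -0.0468   -0.2512] w 0.0339 F [-1.1672  4.7256 -0.1833]
  lin [-0.0001 -0.0013 -0.0114] rot [11.9047  0.0031  0.0297]
  moment [ 2.8017  0.5394 -0.2343]
```

Emit:
{"name": "play_rows", "arguments": {
  "increments": [
    {"linear": [0, 0.0002, -0.0015], "rotation": [2, 0, 0], "claw": 1},
    {"linear": [0, 0.0004, -0.003], "rotation": [3.9, 0, 0], "claw": 1},
    {"linear": [0, 0.0004, -0.003], "rotation": [3.9, 0, 0], "claw": 1}
  ]
}}

```text
t: 14.35
eef_pos: [0.5508, -0.12, 0.1107]
ee_rot: [-1.78, -0.002, -0.005]
force: [-1.4, 2.3, 2.6]
width: 0.0339
```

```bash
python3 - <<'E'
from h import *
for t in(12,8,4): lean(t,(ys-.0213,.0579),(.0205,.0577))
look("b12");shk()
E
```

```text
t 14.35 pos [ 0.5508 -0.12    0.1107] rpy [-101.9759   -0.1371   -0.3143] w 0.0339 F [-1.389   2.2923  2.6036]
  lin [-0.0007  0.0005  0.0004] rot [-0.0239 -0.076   0.0688]
  moment [ 1.3644  0.1912 -0.0846]
t 14.35 pos [ 0.5508 -0.12    0.1107] rpy [-101.9759   -0.1371   -0.3143] w 0.0339 F [-1.389   2.2923  2.6036]
  lin [-0.0007 -0.0008 -0.0037] rot [ 3.976  -0.0735  0.0896]
  moment [ 1.3644  0.1912 -0.0846]
t 14.35 pos [ 0.5508 -0.12    0.1107] rpy [-101.9759   -0.1371   -0.3143] w 0.0339 F [-1.389   2.2923  2.6036]
  lin [-0.0007 -0.0018 -0.0078] rot [ 7.976  -0.071   0.1103]
  moment [ 1.3644  0.1912 -0.0846]
   z 0.065 30 y [-0.1523 -0.1363 -0.1181]
   z 0.071 27 y [-0.1483 -0.1338 -0.1161]
   z 0.077 26 y [-0.147  -0.1344 -0.1145]
   z 0.083 21 y [-0.1445 -0.1299 -0.1138]
   z 0.089 29 y [-0.1451 -0.129  -0.1121]
   z 0.095 20 y [-0.1434 -0.1323 -0.1141]
   z 0.101 34 y [-0.1416 -0.1246 -0.1101]
   z 0.107 30 y [-0.1403 -0.119  -0.0902]
   z 0.113 34 y [-0.1408 -0.1159 -0.0926]
```

View pics/cb12.png

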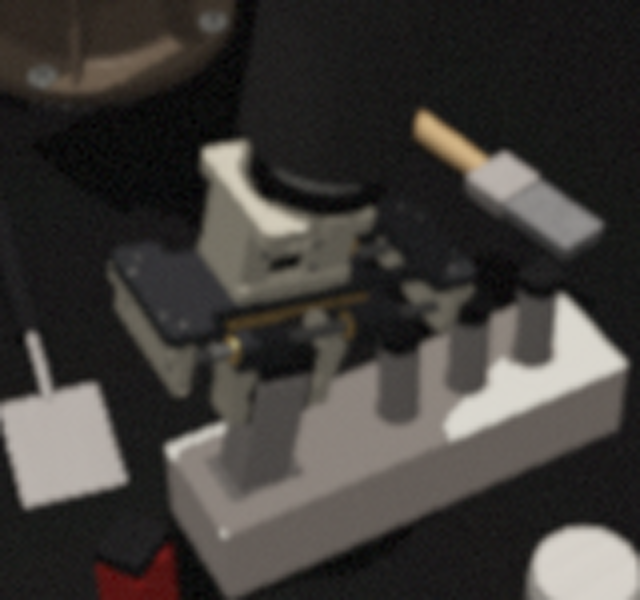

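The shaker is leaning 12° with a light upward force of 2.6 N, so the raised edge is resting on the catch. Now I rock it away from the tubes about that edge.

Emit:
{"name": "play_rows", "arguments": {
  "increments": [
    {"linear": [-0.0003, -0.0005, -0.002], "rotation": [2, 0, 0], "claw": 1},
    {"linear": [-0.0004, -0.001, -0.0038], "rotation": [4, 0, 0], "claw": 1},
    {"linear": [-0.0005, -0.0015, -0.0059], "rotation": [6, 0, 0], "claw": 1},
    {"linear": [-0.0005, -0.002, -0.0078], "rotation": [8, 0, 0], "claw": 1}
  ]
}}

```text
t: 14.9
eef_pos: [0.5506, -0.1276, 0.1148]
ee_rot: [-1.642, -0.003, -0.004]
force: [-0.2, -2.7, 3.8]
width: 0.0338
```

```bash
python3 - <<'E'
from h import *
for t in(4,0,-4,-8): lean(t,(ys-.0213,.0579),(.0205,.0577))
look("b4");shk()
E
```

```text
t 14.9 pos [ 0.5506 -0.1276  0.1148] rpy [-94.0554  -0.1507  -0.2469] w 0.0338 F [-0.2472 -2.6972  3.8405]
  lin [-0.0005  0.0007  0.0003] rot [0.0555 0.0031 0.1332]
  moment [-0.9927 -0.1073 -0.0284]
t 14.9 pos [ 0.5506 -0.1276  0.1148] rpy [-94.0554  -0.1507  -0.2469] w 0.0338 F [-0.2472 -2.6972  3.8405]
  lin [-0.0005 -0.0006 -0.0037] rot [4.0554 0.0077 0.1511]
  moment [-0.9927 -0.1073 -0.0284]
t 14.9 pos [ 0.5506 -0.1276  0.1148] rpy [-94.0554  -0.1507  -0.2469] w 0.0338 F [-0.2472 -2.6972  3.8405]
  lin [-0.0005 -0.0016 -0.0079] rot [8.0554 0.0124 0.169 ]
  moment [-0.9927 -0.1073 -0.0284]
t 14.9 pos [ 0.5506 -0.1276  0.1148] rpy [-94.0554  -0.1507  -0.2469] w 0.0338 F [-0.2472 -2.6972  3.8405]
  lin [-0.0005 -0.0023 -0.0121] rot [12.0553  0.017   0.1868]
  moment [-0.9927 -0.1073 -0.0284]
   z 0.065 23 y [-0.151  -0.1342 -0.0896]
   z 0.071 24 y [-0.1499 -0.1358 -0.1186]
   z 0.077 22 y [-0.15   -0.1345 -0.1196]
   z 0.083 22 y [-0.1494 -0.1386 -0.1198]
   z 0.089 24 y [-0.1495 -0.1343 -0.1169]
   z 0.095 28 y [-0.1483 -0.1348 -0.1204]
   z 0.101 23 y [-0.1481 -0.1356 -0.1168]
   z 0.107 24 y [-0.1472 -0.1305 -0.1146]
   z 0.113 34 y [-0.1471 -0.1297 -0.1055]
```

Emit:
{"name": "play_rows", "arguments": {
  "increments": [
    {"linear": [-0.0004, -0.0004, -0.002], "rotation": [2, 0, 0.1], "claw": 1},
    {"linear": [-0.0004, -0.0008, -0.0038], "rotation": [4, 0, 0.1], "claw": 1},
    {"linear": [-0.0004, -0.0013, -0.0059], "rotation": [6, 0, 0.1], "claw": 1},
    {"linear": [-0.0004, -0.0017, -0.0079], "rotation": [8, 0, 0.1], "claw": 1}
  ]
}}

```text
t: 15.45
eef_pos: [0.5505, -0.1356, 0.1175]
ee_rot: [-1.5, -0.002, -0.005]
force: [0.1, -0.3, 3.3]
width: 0.0337
```

```bash
python3 - <<'E'
from h import *
for t in(-4,-8,-12): lean(t,(ys-.0213,.0579),(.0205,.0577))
look("bm4");shk()
E
```

```text
t 15.45 pos [ 0.5505 -0.1356  0.1175] rpy [-85.9571  -0.0927  -0.2734] w 0.0337 F [ 0.0697 -0.3486  3.3187]
  lin [-0.0004  0.0006  0.0002] rot [-0.0429 -0.0062  0.1115]
  moment [-0.2026  0.0062  0.0174]
t 15.45 pos [ 0.5505 -0.1356  0.1175] rpy [-85.9571  -0.0927  -0.2734] w 0.0337 F [ 0.0697 -0.3486  3.3187]
  lin [-0.0004 -0.0007 -0.0039] rot [ 3.957  -0.0023  0.1299]
  moment [-0.2026  0.0062  0.0174]
t 15.45 pos [ 0.5505 -0.1356  0.1175] rpy [-85.9571  -0.0927  -0.2734] w 0.0337 F [ 0.0697 -0.3486  3.3187]
  lin [-0.0004 -0.0017 -0.008 ] rot [7.957  0.0016 0.1481]
  moment [-0.2026  0.0062  0.0174]
   z 0.065 29 y [-0.15   -0.1272 -0.1068]
   z 0.071 25 y [-0.1508 -0.1378 -0.1239]
   z 0.077 25 y [-0.1524 -0.1344 -0.1214]
   z 0.083 22 y [-0.1527 -0.1387 -0.1209]
   z 0.089 25 y [-0.152  -0.1376 -0.1201]
   z 0.095 21 y [-0.1537 -0.1418 -0.1248]
   z 0.101 26 y [-0.1536 -0.1384 -0.1233]
   z 0.107 24 y [-0.1517 -0.138  -0.1225]
   z 0.113 25 y [-0.1542 -0.1421 -0.1203]
```

View pics/cbm4.png

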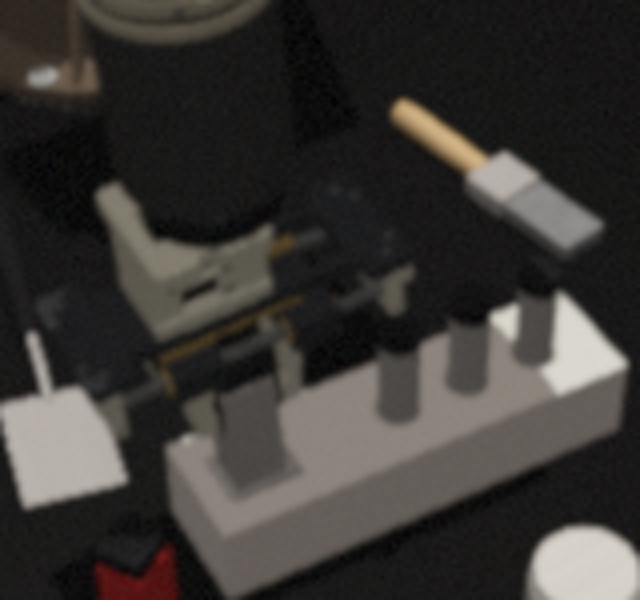

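Lean is now about 4° away from the tubes and the forces are small. I'm continuing to about 14°.

Emit:
{"name": "play_rows", "arguments": {
  "increments": [
    {"linear": [-0.0004, -0.0004, -0.0025], "rotation": [2.5, 0, 0.1], "claw": 1},
    {"linear": [-0.0004, -0.0009, -0.005], "rotation": [5, 0, 0.1], "claw": 1},
    {"linear": [-0.0004, -0.0015, -0.0075], "rotation": [7.5, 0, 0.1], "claw": 1},
    {"linear": [-0.0004, -0.002, -0.01], "rotation": [10.2, 0, 0.1], "claw": 1},
    {"linear": [-0.0004, -0.002, -0.01], "rotation": [10.2, 0, 0.1], "claw": 1}
  ]
}}

```text
t: 16.12
eef_pos: [0.5505, -0.1464, 0.1193]
ee_rot: [-1.321, -0.0, -0.007]
force: [0.3, 2.4, 8.0]
width: 0.0337
```

```bash
python3 - <<'E'
from h import *
for t in(-14,): lean(t,(ys-.0213,.0579),(.0205,.0577))
lean(0,(ys-.0205,.0725),(.0205,.0577))
look("bm14");shk()
E
```

```text
t 16.12 pos [ 0.5505 -0.1464  0.1193] rpy [-75.6605  -0.0062  -0.3896] w 0.0337 F [0.2941 2.3734 7.972 ]
  lin [-0.0004  0.0005  0.0004] rot [-0.3397 -0.1162  0.1007]
  moment [ 1.1387 -0.0173 -0.0095]
t 16.12 pos [ 0.5505 -0.1464  0.1193] rpy [-75.6605  -0.0062  -0.3896] w 0.0337 F [0.2941 2.3734 7.972 ]
  lin [-0.0005 -0.0067  0.0181] rot [-14.3395  -0.1282   0.0224]
  moment [ 1.1387 -0.0173 -0.0095]
   z 0.065 35 y [-0.1502 -0.1348 -0.115 ]
   z 0.071 37 y [-0.1529 -0.1301 -0.1142]
   z 0.077 16 y [-0.1509 -0.1386 -0.1231]
   z 0.083 26 y [-0.1563 -0.1419 -0.1257]
   z 0.089 19 y [-0.1573 -0.1415 -0.1277]
   z 0.095 24 y [-0.1589 -0.1454 -0.1264]
   z 0.101 27 y [-0.1582 -0.143  -0.1283]
   z 0.107 21 y [-0.162  -0.1474 -0.1319]
   z 0.113 28 y [-0.167  -0.1492 -0.1328]
```

View pics/cbm14.png

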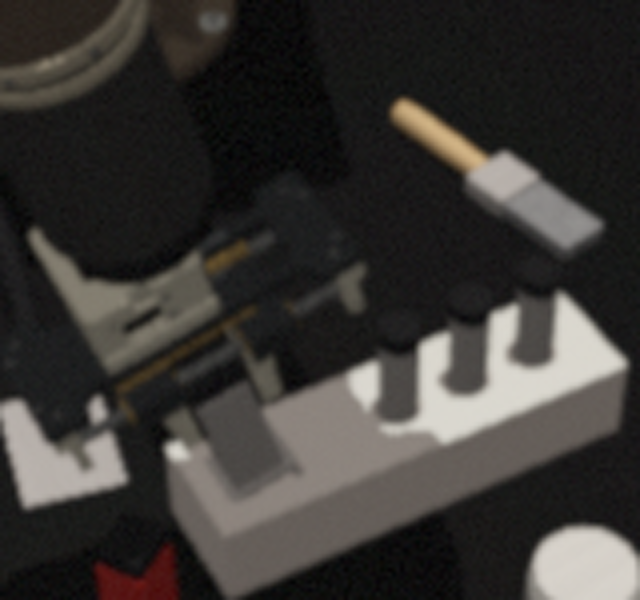

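The shaker leans away at crop (240,435), with its tubes-side foot edge lifted visibly at (290,470). Next I lift straight up and then bring it upright.

Emit:
{"name": "play_rows", "arguments": {
  "increments": [
    {"linear": [-0.0004, -0.004, 0.001], "rotation": [0, 0, 0.1], "claw": 1},
    {"linear": [-0.0004, -0.008, 0.002], "rotation": [0, 0, 0.1], "claw": 1},
    {"linear": [-0.0004, -0.013, 0.0033], "rotation": [0, 0, 0.1], "claw": 1},
    {"linear": [-0.0004, -0.015, 0.0039], "rotation": [0, 0, 0.1], "claw": 1}
  ]
}}

```text
t: 16.68
eef_pos: [0.5502, -0.1462, 0.1351]
ee_rot: [-1.322, 0.001, -0.006]
force: [0.3, 0.1, -2.0]
width: 0.0338
```

```bash
python3 - <<'E'
from h import *
lean(0,(ys-.0205,.0775),(.0205,.0577))
lean(-7,(ys-.0205-.0065,.0775),(.0205,.0577))
E
```

```text
t 16.68 pos [ 0.5502 -0.1462  0.1351] rpy [-75.7206   0.0771  -0.3385] w 0.0338 F [ 0.2712  0.0619 -1.9836]
  lin [-0.0002  0.0038  0.0152] rot [-14.2795  -0.0877  -0.067 ]
  moment [-0.9193 -0.1649  0.0089]
t 16.68 pos [ 0.5502 -0.1462  0.1351] rpy [-75.7206   0.0771  -0.3385] w 0.0338 F [ 0.2712  0.0619 -1.9836]
  lin [-0.0001 -0.0016  0.0025] rot [-7.2796 -0.0875 -0.0298]
  moment [-0.9193 -0.1649  0.0089]
```

Free: the wrist carries about −2 N, which is the shaker's weight. Bringing it upright.

Emit:
{"name": "play_rows", "arguments": {
  "increments": [
    {"linear": [0, -0.0005, 0.002], "rotation": [-3.5, 0, 0], "claw": 1},
    {"linear": [0, -0.001, 0.004], "rotation": [-7.2, 0, 0], "claw": 1},
    {"linear": [0, 0.001, 0.009], "rotation": [-11, -0.05, -0.05], "claw": 1},
    {"linear": [0, 0.0038, 0.0152], "rotation": [-14.28, -0.09, -0.07], "claw": 1},
    {"linear": [0, 0.0038, 0.0152], "rotation": [-14.28, -0.09, -0.07], "claw": 1}
  ]
}}

```text
t: 17.3
eef_pos: [0.5498, -0.1294, 0.1351]
ee_rot: [-1.571, 0.001, -0.002]
force: [0.7, 0.0, -2.0]
width: 0.0338
```

```bash
python3 - <<'E'
from h import *
lean(0,(ys-.0205,.0775),(.0205,.0577))
look("u");shk()
p,d=eyes.grab_frame("scene"); W=cloud("scene",d)
Q=W[(d>0)&(abs(W[...,0]-.565)<.012)&(abs(W[...,1]+.131)<.03)]
print(np.histogram(Q[:,2],bins=np.arange(.05,.17,.006)))
cv2.imwrite("pics/fin.png",p)
E
```

```text
t 17.3 pos [ 0.5498 -0.1294  0.1351] rpy [-90.0187   0.0297  -0.1273] w 0.0338 F [ 0.7312  0.0462 -1.9735]
  lin [ 0.0003 -0.0001 -0.0011] rot [ 0.0188  0.1327 -0.0296]
  moment [ 0.008  -0.1332  0.01  ]
   z 0.071 7 y [-0.1499 -0.1237 -0.1132]
   z 0.077 45 y [-0.153  -0.1326 -0.1112]
   z 0.083 27 y [-0.1521 -0.1412 -0.1171]
   z 0.089 24 y [-0.1461 -0.132  -0.1171]
   z 0.095 22 y [-0.1478 -0.1344 -0.1187]
   z 0.101 25 y [-0.1483 -0.1351 -0.1196]
   z 0.107 25 y [-0.1479 -0.1313 -0.116 ]
   z 0.113 23 y [-0.1487 -0.1344 -0.1172]
(array([16, 77,  3,  3, 59, 29, 20, 26, 28, 24, 28, 25, 27, 26, 38, 44, 42,
       49, 42]), array([0.05 , 0.056, 0.062, 0.068, 0.074, 0.08 , 0.086, 0.092, 0.098,
       0.104, 0.11 , 0.116, 0.122, 0.128, 0.134, 0.14 , 0.146, 0.152,
       0.158, 0.164]))
```

View pics/cu.png

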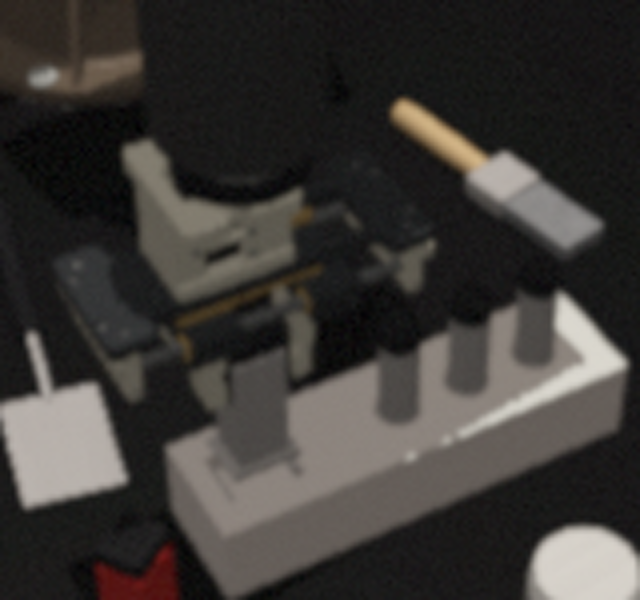

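View pics/fin.png

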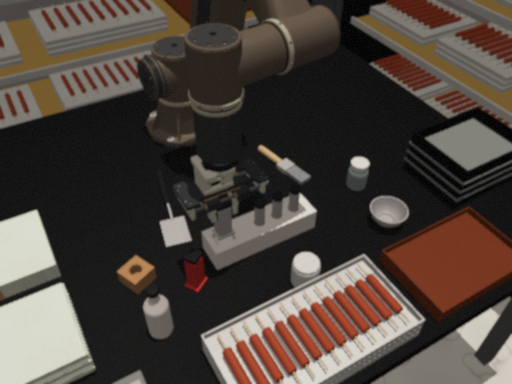

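The shaker hangs upright at crop (258,400), with its foot about 15 mm above the rack top. The three tubes stand level and everything else is where it was. I'll let it settle briefly, then hand in.

Emit:
{"name": "play_rows", "arguments": {
  "increments": [
    {"linear": [0, 0, 0], "rotation": [0, 0, 0], "claw": 1},
    {"linear": [0, 0, 0], "rotation": [0, 0, 0], "claw": 1},
    {"linear": [0, 0, 0], "rotation": [0, 0, 0], "claw": 1}
  ]
}}

```text
t: 17.77
eef_pos: [0.5502, -0.1306, 0.1352]
ee_rot: [-1.57, 0.0, -0.005]
force: [0.3, 0.0, -1.6]
width: 0.0338
```

```bash
python3 - <<'E'
from station import job,readout
s=readout.get_state();print(s["t"],s["eef_pos"],s["ee_rot"],abs(s["qd"]).max(),s["force"],s["width"])
print(job.job_done())
E
```

```text
17.775 [ 0.55024197 -0.13063354  0.1352155 ] [-1.56978071e+00  3.44342522e-05 -4.60615228e-03] 0.004985731661814282 [ 0.33624412  0.043418   -1.55532179] 0.03384269423853249
the job is handed in; nothing more can be done
None
```

The job is done and handed in at 17.8 s, with no failed check at the end.

- **Tube:** I took it from the stand, put it down in the free middle hole until it touched the floor (20 N), and let go. In the depth image its top is level with the other two tubes, at about 0.131 m.
- **Shaker:** I gripped it across y at 60 N. I leaned it 16° towards the tubes about the tubes-side foot edge, until the force fell to about zero. I then pushed it about 4 mm towards the rack's end, leaned it 14° the other way about the raised edge, and lifted it. The push was slightly more than the 2 to 3 mm asked, because the shaker had first slid about 1.5 mm towards the tubes.
- **Last checks:** The shaker is held upright to within 0.1° and is still. Its foot is about 15 mm above the rack top, and the wrist carries 1.6 N, which is its weight. In the last picture the other things stand where they were, including the red look-alike, which I did not touch.

During the moves the arm sometimes missed its target by 1–2 mm. I corrected this before putting the tube in.

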